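# Populate the plug-in rack

## Robot

A 7-joint arm with a two-finger parallel gripper is mounted at the origin on the work surface. World frame = base frame: x ahead of the robot, y to its left, z up, the work surface at z = 0. Lengths are in m, angles in rad, forces in N, time in s.
With the tool pointing down it reaches from about 0.425 to 0.95 m from the base axis. Payload 4.7 kg.
Tool frame: the origin (TCP) lies midway between the tips of the shut fingers; the grasp point (between the pads) lies 19 mm behind it; z points along the fingers, y is the line along which they close (so a half turn about z gives the same grasp; the last joint's range is limited). The gripper opens to 85 mm and grips with 20 to 120 N. Pads are 22 mm wide; open, the fingers measure 114 mm over their backs; the gripper's body (76 mm by 85 mm) begins 54 mm behind the grasp point. The pads swing forward as they close: fully open they stand 13 mm farther back than shut.
Start: joints at [-1.198, 0.469, -0.049, 1.532, 0.024, 1.141, -0.082], TCP at [0.264, 0.621, 0.231] pointing down, gripper open.
Joint ranges: [-2.59, 2.59], [-0.33, 1.99], [-1.39, 1.29], [0.1, 2.45], [-1.04, 4.18], [0.21, 1.99], [-2.66, 2.66]. Speed limits (rad/s): [2.57, 2.57, 3.14, 3.14, 3.14, 3.14, 3.14].

## Interface

Orientations are given as a unit quaternion [w, x, y, z].
In Python, from workcell import ctrl gives the robot as it stands.
- The arm moves only by the tool servo_tool, never from a script. Its argument "commands" is a list of rows, each a list of 5 numbers: the opening, from 0 (shut) to 1 (fully open), then the shift along the tool's x, y, z normalised to -1 to 1, where 1 is 750 mm, then the turn about the tool's z normalised to -1 to 1, where 1 is 2 rad. A call has exactly 5 rows; each row shifts and turns the commanded pose from where the row before left it, along the tool's axes as they then stand; what a row does not reach is not made up. A row lasts 1/10 s, in which the tool goes at most 50 mm and 8.59 degrees, less where a joint would pass 70% of its speed; a pose out of reach is approached as far as the arm can. A call with a number of a shift or a turn outside -1 to 1 is refused whole. A call with a gripper value outside its range is refused whole. The fingers move at their own pace and stop on an object; the grip force is fixed at half the most. Time passes only in rows, so rows that do not move let the fingers close, or fill a call up. It gives the time, the measured TCP pose, the force, the opening and the grip force at its end, in the units of the state.
- ctrl.observe(): the state, without advancing time (a new reading comes with each control period).
- ctrl.read_camera(name): name is "side" or "top" or "wrist"; returns a dict with "image" (384x512x3 uint8, red, green, blue), "mtx" (3x3 intrinsics, pixels), "extrinsics" (4x4, takes a point from camera to world coordinates); the wrist camera has in their place "mount" (4x4, takes a point from camera to tool coordinates, whose origin is the TCP and whose axes are the flange's). Camera axes: x right, y up, looking along -z (the intrinsics and any distortion apply to the point x, -y, -z); pixel columns grow to the right and rows downward; lengths in m; the calibration is good to about 2 mm. A picture is of the moment at which its call begins: read the wrist's pose just before it. There is no depth.
- ctrl.hand_in(): hands the job in; it is judged then, once.
The state is a dict: "clock": time; "q": joint angles; "joint_velocities": joint speeds; "joint_efforts": joint torques, N m; "tool_pos": TCP position; "tcp_rot": TCP orientation; "wrist_force": force on the tool from outside, world axes, zero at the start; "ft_torque": the same for the moment, N m; "finger_gap": finger opening in m; "grasp_force": force on a finger pad.
Only numpy, scipy, OpenCV 4.12 (cv2) and the standard library are available. Lean on these libraries where they do the work, as an engineer would, in place of code of your own. Each camera call takes 0.05 s, during which the arm holds its last target. There are 200 camera calls.

## Task

Pull every black transit plug out of the rack and put it in the blue bin, and slide each module lying on the mat, connector end first, fully home against the back of a bay of its own width (wide in wide, slim in slim; any bay of that width). Only when all the modules are home and all the plugs are in the bin, throw the lock lever at the back of the rack fully over to the rack's other (+y) side; leave the tape, screwdriver and jar alone.

Things in the scene. Friction and masses are not known exactly. Their poses are not given: they have to be found in the camera images.
- rack: Low fixed rack 220 mm wide, mouth facing the robot. Origin: middle of the mouth, bench height; +x runs into the bays. Walls 28 high, 6 thick, rounded noses at x=0; two straps over the top, z 28 to 33, x 14-30 and 54-70; back stop x=72; housing behind it x 72-128, 40 high. Bay floor = bench. Bays at y = +75.6 (56.4 wide), +22.2 (38.4), -31.2 (56.4), -84.6 (38.4); all mm
- bay0 (a point): wide bay: foot of its back stop, at rack x = 72 mm, y = 75.6 mm, floor height; axes as the rack's
- bay1 (a point): slim bay: foot of its back stop, at rack x = 72 mm, y = 22.2 mm, floor height; axes as the rack's
- bay2 (a point): wide bay: foot of its back stop, at rack x = 72 mm, y = -31.2 mm, floor height; axes as the rack's
- bay3 (a point): slim bay: foot of its back stop, at rack x = 72 mm, y = -84.6 mm, floor height; axes as the rack's
- wide_a: wide plug-in module, a plain aluminium slab 84 mm long (x), 54 mm wide (y), 22 mm high, about 220 g, lying on the mat; brass connector at its +x end, which goes into the rack first. Origin: centre of its underside. When home it sticks 12 mm out of the mouth. May be absent
- wide_a_tip (a point): middle of the connector (+x) end of wide_a at its underside, 42 mm from its origin; it lies on a bay's point when the module is fully home
- wide_b: wide plug-in module, a plain aluminium slab 84 mm long (x), 54 mm wide (y), 22 mm high, about 220 g, lying on the mat; brass connector at its +x end, which goes into the rack first. Origin: centre of its underside. When home it sticks 12 mm out of the mouth. May be absent
- wide_b_tip (a point): middle of the connector (+x) end of wide_b at its underside, 42 mm from its origin; it lies on a bay's point when the module is fully home
- slim_a: slim plug-in module, a plain aluminium slab 84 mm long (x), 36 mm wide (y), 22 mm high, about 220 g, lying on the mat; brass connector at its +x end, which goes into the rack first. Origin: centre of its underside. When home it sticks 12 mm out of the mouth. May be absent
- slim_a_tip (a point): middle of the connector (+x) end of slim_a at its underside, 42 mm from its origin; it lies on a bay's point when the module is fully home
- slim_b: slim plug-in module, a plain aluminium slab 84 mm long (x), 36 mm wide (y), 22 mm high, about 220 g, lying on the mat; brass connector at its +x end, which goes into the rack first. Origin: centre of its underside. When home it sticks 12 mm out of the mouth. May be absent
- slim_b_tip (a point): middle of the connector (+x) end of slim_b at its underside, 42 mm from its origin; it lies on a bay's point when the module is fully home
- plug0: black plastic transit plug, 50 g, stuck in bay0 at the start, if present: a block 34 mm long (x), 54 mm wide, 20 mm high, with an upright fin 10 mm thick (y) and 30 mm high that sticks out of the mouth towards -x, from x = -17 to -55 mm. Origin: centre of the block's underside. Grip the fin at about x = -40 mm. May be absent
- plug1: black plastic transit plug, 50 g, stuck in bay1 at the start, if present: a block 34 mm long (x), 36 mm wide, 20 mm high, with an upright fin 10 mm thick (y) and 30 mm high that sticks out of the mouth towards -x, from x = -17 to -55 mm. Origin: centre of the block's underside. Grip the fin at about x = -40 mm. May be absent
- plug2: black plastic transit plug, 50 g, stuck in bay2 at the start, if present: a block 34 mm long (x), 54 mm wide, 20 mm high, with an upright fin 10 mm thick (y) and 30 mm high that sticks out of the mouth towards -x, from x = -17 to -55 mm. Origin: centre of the block's underside. Grip the fin at about x = -40 mm. May be absent
- plug3: black plastic transit plug, 50 g, stuck in bay3 at the start, if present: a block 34 mm long (x), 36 mm wide, 20 mm high, with an upright fin 10 mm thick (y) and 30 mm high that sticks out of the mouth towards -x, from x = -17 to -55 mm. Origin: centre of the block's underside. Grip the fin at about x = -40 mm. May be absent
- bin: fixed open blue plastic bin for the plugs, 210 mm (x) by 200 mm (y) outside, 50 mm high, wall and floor 4 mm. Origin: centre of its underside
- mat: fixed black anti-static mat 270 by 270 mm, 2 mm thick, on which the modules lie. Origin: centre of its underside
- lock_lever (a joint): lock lever on top of the housing at the back of the rack: 0 = leaning fully towards the rack's -y (open), 1.0 rad = leaning fully towards +y (locked); stays where it is left. Pivot at rack x = 100 mm, y = 0, z = 62 mm, turning about the rack's x axis
- lock_lever_tip (a point): centre of the ball (26 mm across) at the end of the lock lever, 60 mm from its pivot
- tape_roll: yellow tape roll, ring 80 mm across, 24 mm high, beyond the rack; leave alone. Origin: centre of its underside
- screwdriver: screwdriver lying on the bench beyond the rack; leave alone. Origin: underside near its middle
- flux_jar: small closed jar, 50 mm across, 60 mm high; leave alone. Origin: centre of its underside
Not all that is in view belongs to the job. Leave any brown, green or purple look-alike of the plug3 alone.

How it is judged:
By the outcome, as a careful person would: the job done as asked, in the order asked, and still so for the second after the job is handed in, with the robot touching nothing.
Of wide_a, wide_b, slim_a, slim_b only 3 to 4 are there at a start; the rules pass over those that are not, and their reading is None.
Of plug0, plug1, plug2, plug3 only 2 to 3 are there at a start; the rules pass over those that are not, and their reading is None.
At some moment in a run one of wide_a, wide_b, slim_a, slim_b may be knocked a few centimetres aside while the robot is not near it.
Once in a run the grip may slacken for a moment while it holds something.
It also fails if it takes over 210 s, if anything falls off the work surface, if the arm or the gripper's body presses on something with over 40 N, if the wrist force passes 120 N, or if a joint passes its speed limit or range.

## Working session

There is one attempt and no reset: what is moved stays moved. The work goes in short steps, Python scripts to look and compute and a tool call to move; the robot and the scene stay as the last step left them, time stands still between calls to the robot, and variables do not carry over. Pictures are saved under pics/ and viewed, at most 15 in all, crops included, and the job is handed in when it is done.

Besides the shell and the picture viewer there is one more tool, called after "Emit:" as name(argument=value, ...), one argument or row to a line, values as JSON. servo_tool: Moves the arm, as the interface text tells. Its arguments: {"type":"object","properties":{"commands":{"type":"array","items":{"type":"array","items":{"type":"number"}}}},"required":["commands"]}

```bash
mkdir -p pics; ls
cat > h.py <<'E'
import numpy as np, cv2
from workcell import ctrl
from scipy.spatial.transform import Rotation as R
def cam(n,save=None):
    s=ctrl.observe(); c=ctrl.read_camera(n)
    if n=="wrist":
        T=np.eye(4);q=s["tcp_rot"];T[:3,:3]=R.from_quat([q[1],q[2],q[3],q[0]]).as_matrix();T[:3,3]=s["tool_pos"]
        c["extrinsics"]=T@c["mount"]
    if save: cv2.imwrite("pics/"+save,c["image"][:,:,::-1])
    return c
def ray(c,px,z):
    K=c["mtx"];E=np.array(c["extrinsics"]);px=np.atleast_2d(px).astype(float)
    d=np.c_[(px[:,0]-K[0][2])/K[0][0],-(px[:,1]-K[1][2])/K[1][1],-np.ones(len(px))]@E[:3,:3].T
    o=E[:3,3]; t=(z-o[2])/d[:,2]
    return o+t[:,None]*d
def proj(c,P):
    E=np.linalg.inv(np.array(c["extrinsics"]));p=np.atleast_2d(P)@E[:3,:3].T+E[:3,3];K=c["mtx"]
    return np.c_[K[0][2]+K[0][0]*p[:,0]/-p[:,2],K[1][2]-K[1][1]*p[:,1]/-p[:,2]]
def st():
    s=ctrl.observe();q=s["tcp_rot"];M=R.from_quat([q[1],q[2],q[3],q[0]]).as_matrix()
    print(round(s["clock"],2),np.round(s["tool_pos"],4),"x",np.round(M[:,0],3),"y",np.round(M[:,1],3),"gap",round(s["finger_gap"],4),"F",np.round(s["wrist_force"],1),s["grasp_force"])
    return s,M
def shifts(M,d): return np.round(M.T@np.array(d)/0.75,4)
E
python3 - <<'E'
from h import *
st()
for n in("top","side"):
    c=cam(n,n+"0.png");print({k:(np.round(v,4).tolist() if k!="image" else 0) for k,v in c.items()})
E
```

```text
pics
0.0 [0.2638 0.6207 0.2302] x [-0.92   0.391 -0.   ] y [ 0.391  0.92  -0.002] gap 0.0855 F [0.5 0.7 0.5] 0.0
{'image': 0, 'mtx': [[356.7469, 0.0, 258.5462], [0.0, 356.7469, 189.2977], [0.0, 0.0, 1.0]], 'extrinsics': [[-0.0173, 0.993, -0.1172, 0.462], [-0.9998, -0.0167, 0.0057, 0.0246], [0.0037, 0.1173, 0.9931, 0.9605], [0.0, 0.0, 0.0, 1.0]]}
{'image': 0, 'mtx': [[356.0576, 0.0, 256.1101], [0.0, 356.0576, 192.9689], [0.0, 0.0, 1.0]], 'extrinsics': [[-0.976, 0.1352, -0.1708, 0.3855], [-0.2173, -0.6634, 0.7161, 0.79], [-0.0165, 0.736, 0.6768, 0.8238], [0.0, 0.0, 0.0, 1.0]]}
```

View pics/top0.png

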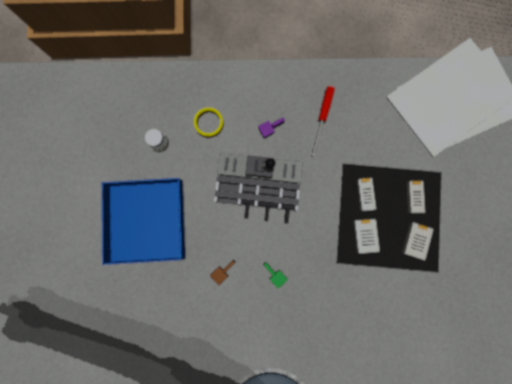

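View pics/side0.png

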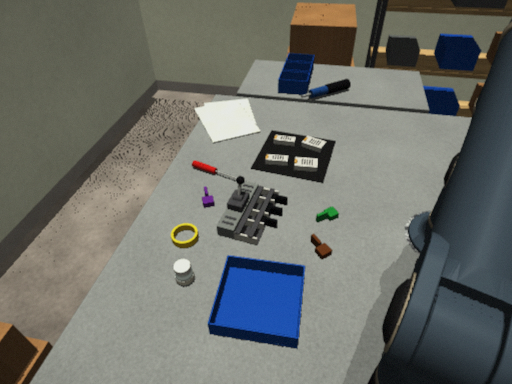

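The top view looks along world +x up and -y right. The rack is at about (258,182), with three fins at columns 247, 267 and 287 (bays 1, 2, 3). Four modules lie on the mat at about (367,194), (417,197), (367,236), (419,241), brass ends up. The bin is at (143,222). Brown, green and purple look-alikes are to be left alone.

Run:
```python
from h import *
c=cam("top");im=c["image"];hsv=cv2.cvtColor(im,cv2.COLOR_RGB2HSV)
sub=np.zeros(im.shape[:2],np.uint8);sub[168:268,342:438]=1
m=((hsv[...,2]>95)&(sub>0)).astype(np.uint8)
for k in cv2.findContours(m,0,1)[0]:
    if cv2.contourArea(k)<100: continue
    r=cv2.minAreaRect(k);b=ray(c,cv2.boxPoints(r),.024)[:,:2]
    e=[b[1]-b[0],b[2]-b[1]];e.sort(key=np.linalg.norm);l=e[1]*np.sign(e[1][0])
    print("mod",np.round(b.mean(0),4),"size",[round(np.linalg.norm(x),4) for x in e],"ang",round(np.degrees(np.arctan2(l[1],l[0])),1))
m=((hsv[...,0]>100)&(hsv[...,0]<125)&(hsv[...,1]>150)).astype(np.uint8)
m[:,300:]=0
k=max(cv2.findContours(m,0,1)[0],key=cv2.contourArea);r=cv2.minAreaRect(k)
print("bin",ray(c,cv2.boxPoints(r),.05).round(3).tolist())
for n,p in dict(rackL=(215,203),rackR=(300,211),f1=(247,218),f2=(267,221),f3=(287,223),ball=(270,163)).items(): print(n,ray(c,p,.03).round(3))
big=cv2.resize(im[145:230,205:310],None,fx=7,fy=7,interpolation=cv2.INTER_CUBIC);cv2.imwrite("pics/rack.png",big[:,:,::-1])
```

```text
mod [ 0.4302 -0.395 ] size [np.float64(0.0573), np.float64(0.0875)] ang -19.0
mod [ 0.4459 -0.2606] size [np.float64(0.0575), np.float64(0.0879)] ang 4.0
mod [ 0.5466 -0.3976] size [np.float64(0.0399), np.float64(0.0824)] ang -4.1
mod [ 0.5557 -0.2662] size [np.float64(0.0394), np.float64(0.0874)] ang 4.0
bin [[0.596, 0.427, 0.05], [0.601, 0.219, 0.05], [0.394, 0.209, 0.05], [0.389, 0.412, 0.05]]
rackL [[0.538 0.134 0.03 ]]
rackR [[ 0.513 -0.088  0.03 ]]
f1 [[0.497 0.051 0.03 ]]
f2 [[ 0.488 -0.001  0.03 ]]
f3 [[ 0.482 -0.053  0.03 ]]
ball [[ 0.641 -0.012  0.03 ]]
```

View pics/rack.png

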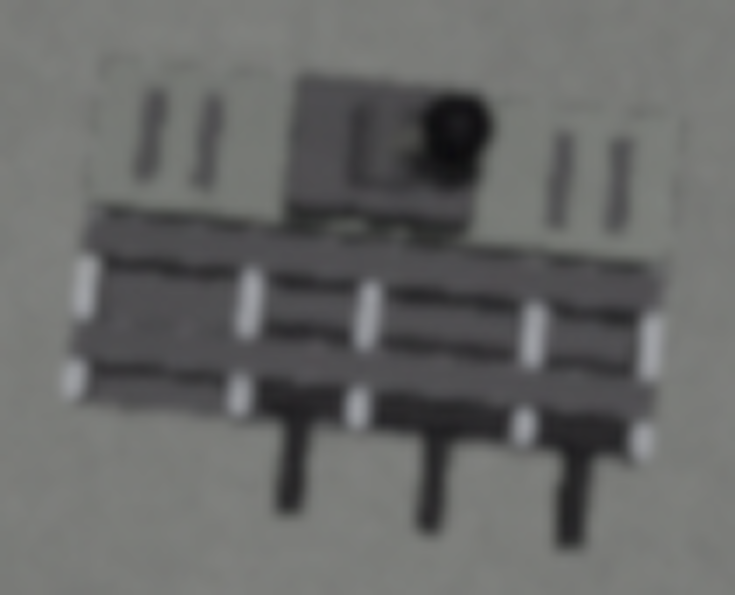

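Rack yaw is about -6.4°, with the mouth middle near (0.525, 0.023). The fins at bays 1-3 are clear. I'll move above the mouth and look with the wrist camera.

Emit:
servo_tool(
  commands=[
    [1,0,0,0,-0.0725],
    [1,0,0,0,-0.0725],
    [1,-0.02,-0.044,0,0],
    [1,-0.02,-0.044,0,0],
    [1,-0.02,-0.044,0,0],
  ],
)

```text
clock: 0.65
tool_pos: [0.2978, 0.5164, 0.2307]
tcp_rot: [-0.0, 0.056, 0.998, -0.0]
wrist_force: [0.6, -0.4, 0.3]
finger_gap: 0.0853
grasp_force: 0.0
```

Emit:
servo_tool(
  commands=[
    [1,-0.02,-0.044,0,0],
    [1,-0.02,-0.044,0,0],
    [1,-0.02,-0.044,0,0],
    [1,-0.02,-0.044,0,0],
    [1,-0.02,-0.044,0,0],
  ],
)

```text
clock: 1.15
tool_pos: [0.3539, 0.3439, 0.2312]
tcp_rot: [-0.0, 0.056, 0.998, -0.0]
wrist_force: [-0.3, 0.2, 0.3]
finger_gap: 0.0853
grasp_force: 0.0
```

Emit:
servo_tool(
  commands=[
    [1,-0.02,-0.044,0,0],
    [1,-0.02,-0.044,0,0],
    [1,-0.02,-0.044,0,0],
    [1,-0.02,-0.044,0,0],
    [1,-0.02,-0.044,0,0],
  ],
)

```text
clock: 1.65
tool_pos: [0.4099, 0.1716, 0.2313]
tcp_rot: [0.0, 0.056, 0.998, 0.0]
wrist_force: [-0.4, 1.1, 0.1]
finger_gap: 0.0855
grasp_force: 0.0
```

Emit:
servo_tool(
  commands=[
    [1,-0.02,-0.044,0,0],
    [1,-0.02,-0.044,0,0],
    [1,-0.02,-0.044,0,0],
    [1,-0.02,-0.044,0,0],
    [1,0,0,0,0],
  ],
)

```text
clock: 2.15
tool_pos: [0.4556, 0.0303, 0.2314]
tcp_rot: [0.0, 0.06, 0.998, -0.001]
wrist_force: [-0.5, 0.9, -0.0]
finger_gap: 0.0858
grasp_force: 0.0
```

Run:
```python
from h import *
st()
c=cam("wrist","w1.png");print(c["mtx"],np.round(c["mount"],4))
```

```text
2.15 [0.4556 0.0303 0.2314] x [-0.993  0.12  -0.001] y [ 0.12   0.993 -0.002] gap 0.0858 F [-0.5  0.9 -0. ] 0.0
[[276.88166401   0.         259.88400599]
 [  0.         276.88166401 188.39727686]
 [  0.           0.           1.        ]] [[ 8.000e-04  9.487e-01  3.160e-01  8.060e-02]
 [ 1.000e+00 -6.000e-04 -7.000e-04  3.000e-04]
 [-5.000e-04  3.160e-01 -9.487e-01 -1.416e-01]
 [ 0.000e+00  0.000e+00  0.000e+00  1.000e+00]]
```

View pics/w1.png

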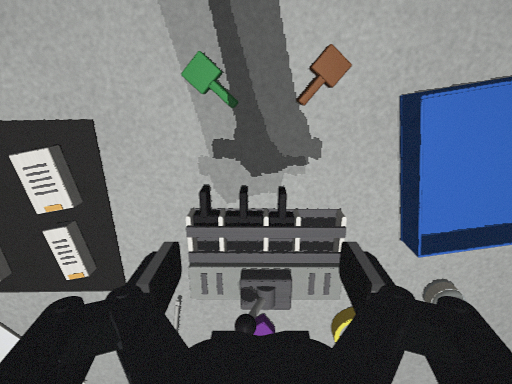

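The wrist view shows the rack mouth at row ~219, with white wall tops at columns ~190, 227, 266, 304 and 343. The plug fins reach up to row ~187 at columns 205, 243 and 282.

```bash
cat >> h.py <<'E'
def walls(c):
    """white wall-top pieces -> world points at z=28 mm, with extents"""
    im=c["image"].astype(int);m=((im.min(2)>185)).astype(np.uint8)
    n,l,s,ce=cv2.connectedComponentsWithStats(m)
    for i in range(1,n):
        if 8<s[i][4]<400: print(s[i].tolist(),ce[i].round(1),ray(c,ce[i],.028)[0,:2].round(4))
E
python3 - <<'E'
from h import *
c=cam("wrist");im=c["image"];print(im[219,186:194].tolist(),im[243,186:194].tolist())
big=cv2.resize(im[180:310,170:360],None,fx=4,fy=4,interpolation=cv2.INTER_NEAREST);cv2.imwrite("pics/rackw.png",big[:,:,::-1])
walls(c)
E
```

```text
[[235, 234, 232], [199, 199, 196], [117, 116, 114], [72, 71, 66], [63, 64, 61], [43, 42, 42], [39, 39, 41], [38, 36, 40]] [[225, 225, 220], [228, 227, 223], [230, 229, 223], [196, 194, 187], [113, 112, 108], [69, 69, 66], [77, 77, 73], [77, 77, 75]]
[183, 217, 5, 9, 41] [185.  221.4] [ 0.5244 -0.0776]
[216, 218, 4, 9, 33] [217.5 221.6] [ 0.53   -0.0336]
[262, 218, 4, 9, 32] [263.3 222. ] [0.5377 0.0287]
[294, 218, 4, 9, 35] [295.5 222.1] [0.5431 0.0724]
[339, 218, 5, 9, 39] [341.2 222.5] [0.5509 0.1344]
[185, 238, 5, 14, 58] [187.1 244.5] [ 0.56   -0.0818]
[217, 239, 4, 13, 50] [218.5 244.8] [ 0.5654 -0.0379]
[261, 239, 4, 13, 52] [262.5 245. ] [0.573  0.0235]
[293, 239, 4, 13, 47] [294.3 244.6] [0.5775 0.0681]
[336, 239, 6, 14, 51] [338.4 245.2] [0.5858 0.1298]
[0, 329, 18, 33, 303] [  5.5 343.3] [ 0.7029 -0.4084]
```

View pics/rackw.png

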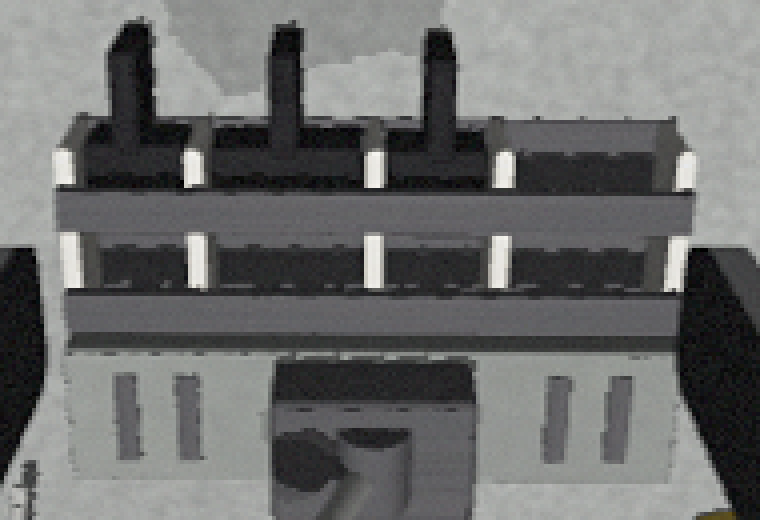

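```bash
cat >> h.py <<'E'
RO=np.array([.530,.0293]);YAW=np.radians(-7.05)
XR=np.array([np.cos(YAW),np.sin(YAW)]);YR=np.array([-np.sin(YAW),np.cos(YAW)])
def tor(p): d=np.array(p)[:2]-RO;return np.array([d@XR,d@YR])
def tow(x,y): return RO+x*XR+y*YR
E
python3 - <<'E'
from h import *
s,M=st()
c=cam("wrist");im=c["image"]
for p in((203.5,186),(241.7,186.3),(279.5,187.5)): print("fin end rack",tor(ray(c,p,.03)[0]).round(4))
print("rest",[tor(s["tool_pos"]).round(4)])
# silhouettes of fins at row 195..200 dark vs bench
for r in (190,196): 
    d=(im[r,190:300].max(1)<70).astype(int);print(r,(np.flatnonzero(np.diff(d))+191).tolist())
for p in ((216,0),): pass
E
```

```text
2.25 [0.4546 0.0349 0.2311] x [-0.994  0.114  0.001] y [0.114 0.994 0.   ] gap 0.0852 F [ 0.7 -0.1  0. ] 0.0
fin end rack [-0.0446 -0.0761]
fin end rack [-0.0447 -0.0265]
fin end rack [-0.0436  0.0228]
rest [array([-0.0755, -0.0037])]
190 [198, 206, 237, 244, 275, 282]
196 [196, 207, 236, 244, 275, 283]
```

Run:
```python
from h import *
s,M=st()
c=cam("wrist");walls(c)
for p in((203.5,186),(241.7,186.3),(279.5,187.5)): print("fin end",tor(ray(c,p,.0)[0]).round(4),ray(c,p,0)[0].round(4))
st()
```

```text
2.3 [0.4544 0.0359 0.2311] x [-0.994  0.111  0.001] y [0.111 0.994 0.   ] gap 0.0852 F [-0.2  0.3 -0.2] 0.0
[180, 218, 6, 9, 36] [182.5 221.7] [ 0.5244 -0.0775]
[214, 218, 4, 9, 35] [215.5 222.1] [ 0.53   -0.0329]
[259, 219, 4, 9, 33] [260.5 222.6] [0.5376 0.0281]
[291, 219, 5, 9, 35] [292.9 223.1] [0.5431 0.0722]
[336, 219, 6, 9, 39] [338.8 223.3] [0.5505 0.1347]
[182, 239, 6, 13, 54] [184.6 244.9] [ 0.56   -0.0818]
[214, 239, 5, 13, 53] [216.3 244.9] [ 0.565  -0.0374]
[259, 240, 4, 13, 49] [260.5 245.6] [0.573  0.0243]
[290, 240, 5, 13, 52] [291.7 246. ] [0.5784 0.0679]
[334, 240, 6, 14, 61] [336.3 246.3] [0.5858 0.1304]
[0, 331, 17, 31, 272] [  5.2 344.3] [ 0.7062 -0.4045]
fin end [-0.035  -0.0813] [ 0.4853 -0.0471  0.    ]
fin end [-0.0352 -0.0272] [0.4917 0.0066 0.    ]
fin end [-0.0341  0.0263] [0.4994 0.0596 0.    ]
2.35 [0.4544 0.0364 0.2311] x [-0.994  0.11   0.001] y [0.11  0.994 0.   ] gap 0.0854 F [-0.6  0.4  0.4] 0.0
```

Emit:
servo_tool(
  commands=[
    [0.47,-0.025,-0.037,0,0],
    [0.47,-0.025,-0.037,0.04,0],
    [0.47,-0.0245,-0.036,0.05,0],
    [0.47,0,0,0.05,0],
    [0.47,0,0,0.05,0],
  ],
)

```text
clock: 2.85
tool_pos: [0.5015, -0.0522, 0.0874]
tcp_rot: [0.0, 0.055, 0.998, 0.0]
wrist_force: [0.8, 2.0, 0.3]
finger_gap: 0.0401
grasp_force: 0.0
```

Emit:
servo_tool(
  commands=[
    [0.47,0,0,0,0],
    [0.47,0,0,0,0],
    [0.47,0,0,0,0],
    [0.47,0,0,0,0],
    [0.47,0,0,0,0],
  ],
)

```text
clock: 3.35
tool_pos: [0.5021, -0.0526, 0.0903]
tcp_rot: [0.002, 0.056, 0.998, 0.0]
wrist_force: [-0.0, -0.1, 0.4]
finger_gap: 0.0401
grasp_force: 0.0
```

Run:
```python
from h import *
s,M=st()
print(tor(s["tool_pos"]).round(4),np.degrees(np.arctan2(-M[0,1],M[1,1])))
c=cam("wrist","w2.png")
```

```text
3.35 [ 0.5021 -0.0526  0.0903] x [-0.994  0.111 -0.003] y [0.111 0.994 0.001] gap 0.0401 F [-0.  -0.1  0.4] 0.0
[-0.0177 -0.0847] -6.37737109565063
```

View pics/w2.png

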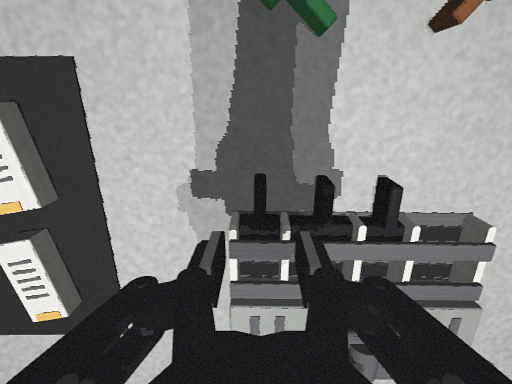

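The fin is centred between the fingers (column 260). I'll descend, grip and pull.

Emit:
servo_tool(
  commands=[
    [0.47,0.004,0,0.04,0.006],
    [0.47,0,0,0.04,0],
    [0.47,0,0,0.028,0],
    [0.47,0,0,0,0],
    [0,0,0,0,0],
  ],
)

```text
clock: 3.9
tool_pos: [0.4985, -0.0527, 0.0083]
tcp_rot: [0.0, 0.062, 0.998, 0.0]
wrist_force: [0.6, -0.4, -0.2]
finger_gap: 0.0268
grasp_force: 0.0
```

Emit:
servo_tool(
  commands=[
    [0,0,0,0,0],
    [0,0,0,0,0],
    [0,0,0,0,0],
    [0,0,0,0,0],
    [0,0,0,0,0],
  ],
)

```text
clock: 4.4
tool_pos: [0.4993, -0.0526, 0.0093]
tcp_rot: [0.001, 0.062, 0.998, 0.0]
wrist_force: [-1.1, 0.4, 7.9]
finger_gap: 0.0089
grasp_force: 59.9
```

Emit:
servo_tool(
  commands=[
    [0,0.013,0,0,0],
    [0,0.013,0,0,0],
    [0,0.013,0,0,0],
    [0,0.013,0,0,0],
    [0,0.013,0,0,0],
  ],
)

```text
clock: 4.9
tool_pos: [0.4525, -0.0467, 0.0093]
tcp_rot: [0.004, 0.062, 0.998, -0.0]
wrist_force: [4.1, -1.1, 5.4]
finger_gap: 0.0086
grasp_force: 59.8
```

Emit:
servo_tool(
  commands=[
    [0,0.02,0,0,0],
    [0,0,0,0,0],
    [0,0,0,-0.02,0],
    [0,0,0,-0.03,0],
    [0,0,0,-0.03,0],
  ],
)

```text
clock: 5.4
tool_pos: [0.433, -0.0446, 0.0681]
tcp_rot: [-0.001, 0.062, 0.998, 0.0]
wrist_force: [0.6, 0.0, 0.3]
finger_gap: 0.0089
grasp_force: 59.0
```

Run:
```python
from h import *
s,M=st()
print(tor(s["tool_pos"]).round(4),np.degrees(np.arctan2(-M[0,1],M[1,1])))
c=cam("wrist","w3.png")
```

```text
5.4 [ 0.433  -0.0446  0.0681] x [-0.992  0.124  0.003] y [ 0.124  0.992 -0.   ] gap 0.0089 F [0.6 0.  0.3] 59.04010891914368
[-0.0872 -0.0852] -7.0988168660029345
```

Emit:
servo_tool(
  commands=[
    [0,0,0.02,-0.022,0],
    [0,0,0.04,-0.022,0],
    [0,0,0.05,0,0],
    [0,0,0.05,0,0],
    [0,0,0.05,0,0],
  ],
)

```text
clock: 5.95
tool_pos: [0.453, 0.1128, 0.1006]
tcp_rot: [-0.001, 0.062, 0.998, 0.0]
wrist_force: [-0.1, 0.4, 0.1]
finger_gap: 0.0086
grasp_force: 59.0
```

Emit:
servo_tool(
  commands=[
    [0,0,0.05,0,0],
    [0,-0.004,0.05,0,0],
    [0,0,0.05,0,0],
    [0,0,0.05,0,0],
    [0,0,0.016,0,0],
  ],
)

```text
clock: 6.45
tool_pos: [0.4758, 0.2765, 0.1003]
tcp_rot: [-0.0, 0.059, 0.998, 0.001]
wrist_force: [-0.1, 0.4, -1.6]
finger_gap: 0.0085
grasp_force: 59.0
```

Emit:
servo_tool(
  commands=[
    [0,0,0,0,0],
    [0,0,0,0.03,0],
    [0,0,0,0.04,0],
    [0,0,0,0.035,0],
    [0,0,0,0,0],
  ],
)

```text
clock: 6.95
tool_pos: [0.4743, 0.2679, 0.019]
tcp_rot: [-0.003, 0.063, 0.998, -0.003]
wrist_force: [-1.0, -0.4, -0.7]
finger_gap: 0.0089
grasp_force: 59.0
```

Run:
```python
from h import *
s,M=st()
c=cam("wrist","w3.png")
```

```text
6.95 [0.4743 0.2679 0.019 ] x [-0.992  0.126  0.006] y [ 0.126  0.992 -0.006] gap 0.0089 F [-1.  -0.4 -0.7] 58.998300433158875
```

View pics/w3.png

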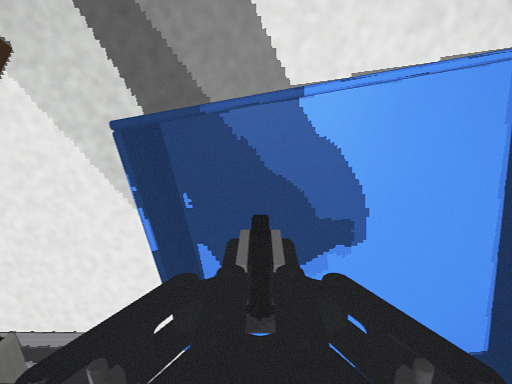

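The plug hangs inside the bin, well clear of the walls. I'll release it and fetch plug2.

Emit:
servo_tool(
  commands=[
    [0.47,0,0,0,0],
    [0.47,0,0,0,0],
    [0.47,0,0,0,0],
    [0.47,0,0,-0.05,0],
    [0.47,0,0,-0.05,0],
  ],
)

```text
clock: 7.5
tool_pos: [0.4768, 0.2717, 0.0979]
tcp_rot: [-0.001, 0.062, 0.998, -0.001]
wrist_force: [1.1, 0.9, 0.1]
finger_gap: 0.04
grasp_force: 0.0
```

Emit:
servo_tool(
  commands=[
    [0.47,0,0,-0.04,0],
    [0.47,-0.012,-0.05,0,0],
    [0.47,-0.012,-0.05,0,0],
    [0.47,-0.013,-0.05,0,0],
    [0.47,-0.012,-0.05,0,0],
  ],
)

```text
clock: 8.0
tool_pos: [0.4956, 0.1173, 0.1281]
tcp_rot: [0.001, 0.062, 0.998, 0.001]
wrist_force: [0.6, -0.4, -0.4]
finger_gap: 0.04
grasp_force: 0.0
```

Emit:
servo_tool(
  commands=[
    [0.47,-0.012,-0.05,0,0],
    [0.47,-0.013,-0.05,0,0],
    [0.47,-0.012,-0.048,0,0],
    [0.47,0,0,0.04,0],
    [0.47,0,0,0.04,0],
  ],
)

```text
clock: 8.5
tool_pos: [0.5106, 0.0035, 0.0682]
tcp_rot: [0.002, 0.063, 0.998, 0.0]
wrist_force: [-0.2, 0.2, -0.5]
finger_gap: 0.0401
grasp_force: 0.0
```

Emit:
servo_tool(
  commands=[
    [0.47,0,0,0,0],
    [0.47,0,0,0,0],
    [0.47,0,0,0,0],
    [0.47,0,0,0,0],
    [0.47,0,0,0,0],
  ],
)

```text
clock: 9.0
tool_pos: [0.5098, 0.0054, 0.0681]
tcp_rot: [0.001, 0.062, 0.998, 0.0]
wrist_force: [-0.4, 0.4, 1.7]
finger_gap: 0.04
grasp_force: 0.0
```

Run:
```python
from h import *
s,M=st()
print(tor(s["tool_pos"]).round(4),np.degrees(np.arctan2(-M[0,1],M[1,1])))
c=cam("wrist","w4.png");im=c["image"]
# fin centre: dark run near column 260 at fin-end row
P=proj(c,np.r_[tow(-.03,-.0312),.03])[0];print("expected fin px",P.round(1))
r=int(P[1]);d=(im[r,200:330].max(1)<60).astype(int);print((np.flatnonzero(np.diff(d))+201).tolist())
t=cam("top");k=t["image"][200:240,100:190].max(2)<70; print("black px in bin",k.sum(), np.argwhere(k).mean(0)+[200,100] if k.any() else 0)
```

```text
9.0 [0.5098 0.0054 0.0681] x [-0.992  0.123 -0.002] y [0.123 0.992 0.001] gap 0.04 F [-0.4  0.4  1.7] 0.0
[-0.0171 -0.0262] -7.064614544424732
expected fin px [252. 199.]
[245, 260, 314]
black px in bin 497 [218.14084507 144.26358149]
```

Emit:
servo_tool(
  commands=[
    [0.47,0.005,-0.0067,0,0],
    [0.47,0,0,0.04,0],
    [0.47,0,0,0.04,0],
    [0.47,0,0,0,0],
    [0,0,0,0,0],
  ],
)

```text
clock: 9.6
tool_pos: [0.5043, 0.0001, 0.0071]
tcp_rot: [-0.001, 0.062, 0.998, -0.0]
wrist_force: [-0.7, 0.2, 0.5]
finger_gap: 0.0269
grasp_force: 0.0
```

Emit:
servo_tool(
  commands=[
    [0,0,0,0,0],
    [0,0,0,0,0],
    [0,0,0,0,0],
    [0,0,0,0,0],
    [0,0,0,0,0],
  ],
)

```text
clock: 10.1
tool_pos: [0.5058, 0.0005, 0.0085]
tcp_rot: [0.001, 0.062, 0.998, 0.0]
wrist_force: [-0.6, -0.7, 7.0]
finger_gap: 0.0085
grasp_force: 60.0
```

Emit:
servo_tool(
  commands=[
    [0,0.013,0,0,0],
    [0,0.013,0,0,0],
    [0,0.013,0,0,0],
    [0,0.013,0,0,0],
    [0,0.013,0,0,0],
  ],
)

```text
clock: 10.6
tool_pos: [0.4588, 0.0067, 0.0084]
tcp_rot: [0.004, 0.062, 0.998, 0.0]
wrist_force: [4.3, -1.0, 6.2]
finger_gap: 0.0085
grasp_force: 59.9
```

Emit:
servo_tool(
  commands=[
    [0,0.02,0,0,0],
    [0,0,0,-0.03,0],
    [0,0,0,-0.04,0],
    [0,0,0,-0.05,0],
    [0,0,0,-0.003,0],
  ],
)

```text
clock: 11.1
tool_pos: [0.4428, 0.0087, 0.1025]
tcp_rot: [0.003, 0.062, 0.998, 0.001]
wrist_force: [0.2, -0.1, -1.1]
finger_gap: 0.0086
grasp_force: 59.1
```

Run:
```python
from h import *
s,M=st()
print(tor(s["tool_pos"]).round(4),"to bin",shifts(M,np.array([.475,.322,s["tool_pos"][2]])-s["tool_pos"]))
```

```text
11.1 [0.4428 0.0087 0.1025] x [-0.992  0.123 -0.006] y [0.123 0.992 0.003] gap 0.0086 F [ 0.2 -0.1 -1.1] 59.06190097332001
[-0.084  -0.0311] to bin [0.0089 0.4198 0.0011]
```

Emit:
servo_tool(
  commands=[
    [0,0.004,0.04,0,0],
    [0,0.005,0.05,0,0],
    [0,0,0.05,0,0],
    [0,0,0.05,0,0],
    [0,0,0.05,0,0],
  ],
)

```text
clock: 11.6
tool_pos: [0.4552, 0.1889, 0.0983]
tcp_rot: [-0.001, 0.062, 0.998, -0.0]
wrist_force: [0.5, 0.4, -0.3]
finger_gap: 0.0088
grasp_force: 59.1
```

Emit:
servo_tool(
  commands=[
    [0,0,0.05,0,0],
    [0,0,0.05,0,0],
    [0,0,0.05,0,0],
    [0,0,0.03,0,0],
    [0,0,0,0,0],
  ],
)

```text
clock: 12.1
tool_pos: [0.4716, 0.3257, 0.098]
tcp_rot: [-0.001, 0.059, 0.998, 0.0]
wrist_force: [0.5, -0.0, -0.1]
finger_gap: 0.0088
grasp_force: 59.1
```

Emit:
servo_tool(
  commands=[
    [0,0,0,0.03,0],
    [0,0,0,0.04,0],
    [0,0,0,0.035,0],
    [0,0,0,0,0],
    [0.47,0,0,0,0],
  ],
)

```text
clock: 12.6
tool_pos: [0.4731, 0.3206, 0.0202]
tcp_rot: [-0.001, 0.062, 0.998, -0.001]
wrist_force: [0.7, 0.4, 0.2]
finger_gap: 0.0219
grasp_force: 0.0
```

Emit:
servo_tool(
  commands=[
    [0.47,0,0,0,0],
    [0.47,0,0,0,0],
    [0.47,0,0,-0.05,0],
    [0.47,0,0,-0.05,0],
    [0.47,0,0,-0.04,0],
  ],
)

```text
clock: 13.1
tool_pos: [0.4744, 0.3222, 0.1287]
tcp_rot: [0.001, 0.062, 0.998, 0.001]
wrist_force: [0.5, 0.7, -0.7]
finger_gap: 0.0405
grasp_force: 0.0
```

Emit:
servo_tool(
  commands=[
    [0.47,-0.013,-0.05,0,0],
    [0.47,-0.014,-0.05,0,0],
    [0.47,-0.013,-0.05,0,0],
    [0.47,-0.014,-0.05,0,0],
    [0.47,-0.013,-0.05,0,0],
  ],
)

```text
clock: 13.6
tool_pos: [0.5009, 0.1282, 0.1269]
tcp_rot: [0.001, 0.062, 0.998, 0.001]
wrist_force: [-0.1, 0.4, -0.9]
finger_gap: 0.04
grasp_force: 0.0
```

Emit:
servo_tool(
  commands=[
    [0.47,-0.014,-0.05,0,0],
    [0.47,-0.013,-0.048,0,0],
    [0.47,0,0,0.04,0],
    [0.47,0,0,0.04,0],
    [0.47,0,0,0,0],
  ],
)

```text
clock: 14.1
tool_pos: [0.5091, 0.0535, 0.0637]
tcp_rot: [-0.003, 0.062, 0.998, -0.001]
wrist_force: [-0.3, 0.9, -0.5]
finger_gap: 0.0399
grasp_force: 0.0
```

Emit:
servo_tool(
  commands=[
    [0.47,0,0,0,0],
    [0.47,0,0,0,0],
    [0.47,0,0,0,0],
    [0.47,0,0,0,0],
    [0.47,0,0,0,0],
  ],
)

```text
clock: 14.6
tool_pos: [0.5117, 0.0544, 0.0662]
tcp_rot: [0.001, 0.062, 0.998, 0.0]
wrist_force: [0.5, -0.3, -0.4]
finger_gap: 0.0399
grasp_force: 0.0
```

Run:
```python
from h import *
s,M=st()
t=np.r_[tow(-.021,.0222),.008]
print(tor(s["tool_pos"]).round(4),shifts(M,t-s["tool_pos"]),np.degrees(np.arctan2(-M[0,1],M[1,1])))
c=cam("wrist");im=c["image"]
P=proj(c,np.r_[tow(-.03,.0222),.03])[0];print("expected fin px",P.round(1))
r=int(P[1]);d=(im[r,200:330].max(1)<60).astype(int);print((np.flatnonzero(np.diff(d))+201).tolist())
cam("top","t2.png")
```

```text
14.6 [0.5117 0.0544 0.0662] x [-0.992  0.123 -0.001] y [0.123 0.992 0.001] gap 0.0399 F [ 0.5 -0.3 -0.4] 0.0
[-0.0212  0.0226] [-0.0002 -0.0006  0.0776] -7.071989988452683
expected fin px [258.5 205.6]
[252, 266]
```

View pics/t2.png

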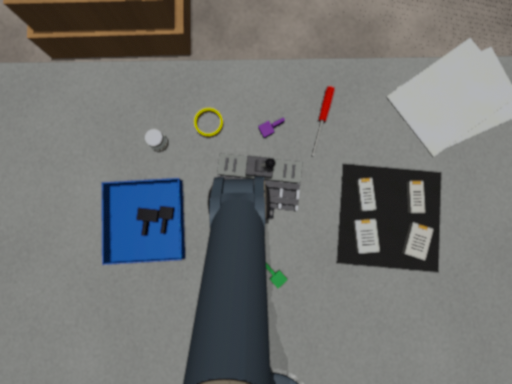

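Both plugs are in the bin at (148,218) and (166,218), and the modules are unmoved. Now plug1, to the left spot.

Emit:
servo_tool(
  commands=[
    [0.47,0,0,0.04,0],
    [0.47,0,0,0.037,0],
    [0.47,0,0,0,0],
    [0,0,0,0,0],
    [0,0,0,0,0],
  ],
)

```text
clock: 15.2
tool_pos: [0.5124, 0.0542, 0.009]
tcp_rot: [0.001, 0.062, 0.998, 0.0]
wrist_force: [0.3, -0.2, -0.0]
finger_gap: 0.0118
grasp_force: 0.0
```

Emit:
servo_tool(
  commands=[
    [0,0,0,0,0],
    [0,0,0,0,0],
    [0,0,0,0,0],
    [0,0,0,0,0],
    [0,0.013,0,0,0],
  ],
)

```text
clock: 15.7
tool_pos: [0.5047, 0.0553, 0.0091]
tcp_rot: [0.003, 0.062, 0.998, 0.0]
wrist_force: [4.0, -0.0, 4.7]
finger_gap: 0.0085
grasp_force: 60.0
```

Emit:
servo_tool(
  commands=[
    [0,0.013,0,0,0],
    [0,0.013,0,0,0],
    [0,0.013,0,0,0],
    [0,0.013,0,0,0],
    [0,0.02,0,0,0],
  ],
)

```text
clock: 16.2
tool_pos: [0.451, 0.0623, 0.0091]
tcp_rot: [0.004, 0.062, 0.998, 0.001]
wrist_force: [4.0, -1.1, 6.8]
finger_gap: 0.0086
grasp_force: 60.1
```

Emit:
servo_tool(
  commands=[
    [0,0,0,-0.03,0],
    [0,0,0,-0.04,0],
    [0,0,0,-0.05,0],
    [0,0,0.03,-0.003,0],
    [0,0.004,0.04,0,0],
  ],
)

```text
clock: 16.7
tool_pos: [0.4513, 0.1139, 0.1013]
tcp_rot: [0.001, 0.064, 0.998, 0.001]
wrist_force: [0.2, 0.6, -0.4]
finger_gap: 0.0087
grasp_force: 59.2
```

Emit:
servo_tool(
  commands=[
    [0,0.008,0.05,0,0],
    [0,0,0.05,0,0],
    [0,0,0.05,0,0],
    [0,0,0.05,0,0],
    [0,0,0.05,0,0],
  ],
)

```text
clock: 17.2
tool_pos: [0.4671, 0.3022, 0.0995]
tcp_rot: [-0.001, 0.062, 0.998, -0.001]
wrist_force: [0.3, 0.0, -0.5]
finger_gap: 0.0088
grasp_force: 59.2
```

Emit:
servo_tool(
  commands=[
    [0,0,0.05,0,0],
    [0,0,0.05,0,0],
    [0,0,0,0,0],
    [0,0,0,0,0],
    [0,0,0,0,0],
  ],
)

```text
clock: 17.7
tool_pos: [0.4773, 0.3737, 0.0995]
tcp_rot: [-0.001, 0.063, 0.998, -0.001]
wrist_force: [0.0, -0.8, -0.8]
finger_gap: 0.0086
grasp_force: 59.2
```

Run:
```python
from h import *
s,M=st()
print(shifts(M,np.array([.475,.372,.02])-s["tool_pos"]))
```

```text
17.7 [0.4773 0.3737 0.0995] x [-0.992  0.125  0.001] y [ 0.125  0.992 -0.002] gap 0.0086 F [ 0.  -0.8 -0.8] 59.24125134944916
[ 0.0027 -0.0025  0.106 ]
```

Emit:
servo_tool(
  commands=[
    [0,0,0,0.04,0],
    [0,0,0,0.04,0],
    [0,0,0,0.026,0],
    [0,0,0,0,0],
    [0.47,0,0,0,0],
  ],
)

```text
clock: 18.2
tool_pos: [0.4784, 0.3745, 0.021]
tcp_rot: [0.0, 0.063, 0.998, -0.0]
wrist_force: [0.0, -1.3, -0.8]
finger_gap: 0.0223
grasp_force: 0.0
```

Emit:
servo_tool(
  commands=[
    [0.47,0,0,0,0],
    [0.47,0,0,0,0],
    [0.47,0,0,-0.05,0],
    [0.47,0,0,-0.06,0],
    [0.47,0,0,-0.06,0],
  ],
)

```text
clock: 18.7
tool_pos: [0.478, 0.3755, 0.1503]
tcp_rot: [0.0, 0.062, 0.998, 0.0]
wrist_force: [0.6, 0.1, -0.4]
finger_gap: 0.0403
grasp_force: 0.0
```

Emit:
servo_tool(
  commands=[
    [1,-0.007,-0.05,-0.06,0],
    [1,-0.007,-0.05,-0.06,0],
    [1,-0.008,-0.05,0,0],
    [1,-0.008,-0.05,0,0],
    [1,-0.008,-0.05,0,0],
  ],
)

```text
clock: 19.2
tool_pos: [0.4832, 0.196, 0.2261]
tcp_rot: [0.001, 0.062, 0.998, 0.001]
wrist_force: [0.1, 0.3, -0.3]
finger_gap: 0.0857
grasp_force: 0.0
```

Emit:
servo_tool(
  commands=[
    [1,-0.008,-0.05,0,0],
    [1,-0.008,-0.05,0,0],
    [1,-0.008,-0.05,0,0],
    [1,-0.008,-0.05,0,0],
    [1,-0.008,-0.05,0,0],
  ],
)

```text
clock: 19.7
tool_pos: [0.4896, 0.0061, 0.2257]
tcp_rot: [0.001, 0.062, 0.998, 0.001]
wrist_force: [0.6, 1.0, 0.4]
finger_gap: 0.0851
grasp_force: 0.0
```

Emit:
servo_tool(
  commands=[
    [1,-0.008,-0.05,0,0],
    [1,-0.008,-0.05,0,0],
    [1,-0.008,-0.05,0,0],
    [1,-0.008,-0.05,0,0],
    [1,-0.008,-0.05,0,0],
  ],
)

```text
clock: 20.2
tool_pos: [0.4963, -0.1836, 0.2256]
tcp_rot: [0.001, 0.062, 0.998, 0.0]
wrist_force: [0.5, -0.1, 0.8]
finger_gap: 0.0857
grasp_force: 0.0
```

Emit:
servo_tool(
  commands=[
    [1,-0.008,-0.05,0,0],
    [1,-0.008,-0.05,0,0],
    [1,0,0,0,0],
    [1,0,0,0,0],
    [1,0,0,0,0],
  ],
)

```text
clock: 20.7
tool_pos: [0.4992, -0.2566, 0.2248]
tcp_rot: [0.0, 0.061, 0.998, 0.001]
wrist_force: [-0.7, -0.3, 0.6]
finger_gap: 0.0851
grasp_force: 0.0
```

Run:
```python
from h import *
s,M=st()
c=cam("wrist","w5.png")
```

```text
20.7 [ 0.4992 -0.2566  0.2248] x [-0.993  0.122 -0.   ] y [0.122 0.993 0.001] gap 0.0851 F [-0.7 -0.3  0.6] 0.0
```

View pics/w5.png

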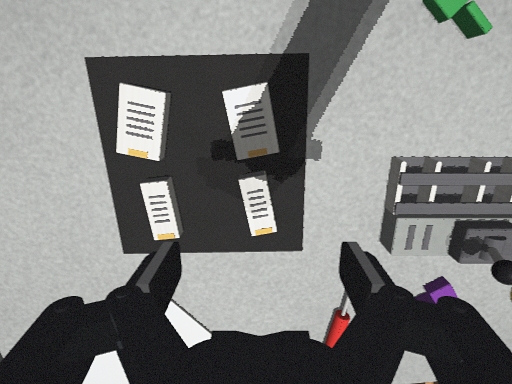

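Four modules are visible, with their brass ends pointing down in the image (+x): wides at (143,122) and (250,122), slims at (160,209) and (258,205). The right wide is partly shaded.

```bash
cat >> h.py <<'E'
def mods(c,thr,zt=.024,box=None):
    """top faces of modules: contour -> rect on plane z=zt; prints centre, size, yaw"""
    im=c["image"];h=cv2.cvtColor(im,cv2.COLOR_RGB2HSV)
    m=((h[...,2]>thr)).astype(np.uint8)
    if box is not None: b=np.zeros_like(m);b[box[1]:box[3],box[0]:box[2]]=1;m&=b
    m=cv2.morphologyEx(m,cv2.MORPH_CLOSE,np.ones((5,5)));m=cv2.morphologyEx(m,cv2.MORPH_OPEN,np.ones((3,3)))
    for k in cv2.findContours(m,0,1)[0]:
        if cv2.contourArea(k)<400: continue
        P=ray(c,k[:,0,:],zt)[:,:2]
        r=cv2.minAreaRect((P*1000).astype(np.float32));b=cv2.boxPoints(r)/1000
        e=sorted([b[1]-b[0],b[2]-b[1]],key=np.linalg.norm);l=e[1]*np.sign(e[1][0])
        print(thr,"ctr",b.mean(0).round(4),"size",[round(float(np.linalg.norm(x)),4) for x in e],"yaw",round(np.degrees(np.arctan2(l[1],l[0])),1),"px",k[:,0].mean(0).round())
E
python3 - <<'E'
from h import *
c=cam("wrist");im=c["image"]
for r in(120,205): print(im[r,100:285:3].max(1).tolist())
for t in(60,110,150,190,215): mods(c,t,box=(95,62,300,245))
E
```

```text
[50, 51, 51, 52, 52, 55, 236, 240, 241, 245, 248, 211, 107, 118, 115, 118, 194, 248, 242, 243, 244, 108, 87, 47, 55, 53, 55, 53, 57, 54, 57, 53, 57, 54, 55, 55, 58, 55, 51, 54, 55, 54, 50, 247, 244, 245, 184, 67, 43, 46, 54, 83, 110, 110, 107, 104, 107, 108, 39, 34, 24, 34]
[184, 194, 196, 194, 193, 48, 52, 53, 55, 53, 58, 54, 49, 49, 54, 231, 243, 247, 245, 244, 243, 244, 244, 241, 136, 84, 43, 56, 51, 54, 46, 51, 54, 45, 56, 54, 55, 57, 57, 50, 52, 49, 58, 53, 52, 53, 57, 52, 187, 231, 90, 93, 179, 236, 232, 232, 226, 171, 52, 51, 53, 54]
60 ctr [ 0.551  -0.3934] size [0.044, 0.0959] yaw -0.7 px [162. 210.]
60 ctr [ 0.5563 -0.2655] size [0.0377, 0.0861] yaw 3.8 px [257. 205.]
60 ctr [ 0.5095 -0.4548] size [0.0356, 0.1719] yaw -17.6 px [102. 187.]
60 ctr [ 0.4474 -0.2602] size [0.0545, 0.0846] yaw 3.9 px [251. 120.]
60 ctr [ 0.4333 -0.3912] size [0.0605, 0.085] yaw -18.9 px [141. 121.]
110 ctr [ 0.5482 -0.3964] size [0.0366, 0.0839] yaw -0.7 px [159. 210.]
110 ctr [ 0.5572 -0.2653] size [0.0363, 0.0835] yaw 4.4 px [257. 206.]
110 ctr [ 0.5116 -0.4562] size [0.0343, 0.1671] yaw -17.6
[... 465 characters left out ...]
.3938] size [0.0539, 0.0833] yaw -18.7 px [139. 121.]
190 ctr [ 0.5483 -0.3969] size [0.035, 0.0826] yaw -0.9 px [159. 210.]
190 ctr [ 0.5572 -0.2657] size [0.0353, 0.0821] yaw 4.4 px [257. 206.]
190 ctr [ 0.5136 -0.4715] size [0.0329, 0.1507] yaw -6.1 px [102. 194.]
190 ctr [ 0.4298 -0.263 ] size [0.0462, 0.0501] yaw -86.1 px [241. 103.]
190 ctr [ 0.4327 -0.394 ] size [0.0529, 0.0827] yaw -18.9 px [139. 121.]
215 ctr [ 0.5483 -0.3969] size [0.0347, 0.082] yaw -0.8 px [159. 210.]
215 ctr [ 0.5575 -0.2658] size [0.035, 0.0816] yaw 4.3 px [257. 207.]
215 ctr [ 0.4301 -0.2631] size [0.0459, 0.0501] yaw -86.3 px [241. 103.]
215 ctr [ 0.4327 -0.3941] size [0.0527, 0.0824] yaw -18.9 px [139. 121.]
```

Emit:
servo_tool(
  commands=[
    [0.75,0,0,0.04,-0.05],
    [0.75,0,0,0.04,-0.05],
    [0.75,-0.022,-0.009,0.04,0],
    [0.75,-0.022,-0.009,0.04,0],
    [0.75,0,0,0,0],
  ],
)

```text
clock: 21.3
tool_pos: [0.5327, -0.2662, 0.1006]
tcp_rot: [-0.003, -0.04, 0.999, 0.001]
wrist_force: [-0.8, 1.2, -0.1]
finger_gap: 0.0641
grasp_force: 0.0
```

Emit:
servo_tool(
  commands=[
    [0.75,0,0,0,0],
    [0.75,0,0,0,0],
    [0.75,0,0,0,0],
    [0.75,0,0,0,0],
    [0.75,0,0,0,0],
  ],
)

```text
clock: 21.8
tool_pos: [0.533, -0.2689, 0.1054]
tcp_rot: [0.001, -0.038, 0.999, -0.0]
wrist_force: [0.2, -0.4, 0.9]
finger_gap: 0.0641
grasp_force: 0.0
```

```bash
cat >> h.py <<'E'
def yaw(M): return np.degrees(np.arctan2(-M[0,1],M[1,1]))
def go(x,y,z,yw):
    s,M=st();print("shift",shifts(M,np.array([x,y,z])-s["tool_pos"]),"yaw",round(yaw(M),2),"turn",round(np.radians(yaw(M)-yw)/2,4),"rack",tor(s["tool_pos"]).round(4))
def grasp(cx,cy,yw,off=.024,z=.003): a=np.radians(yw);go(cx-off*np.cos(a),cy-off*np.sin(a),z,yw)
E
python3 - <<'E'
from h import *
grasp(.5572,-.2653,4.3)
c=cam("wrist")
for t in(110,150): mods(c,t)
E
```

```text
21.8 [ 0.533  -0.2689  0.1054] x [-0.997 -0.076 -0.001] y [-0.076  0.997 -0.   ] gap 0.0641 F [ 0.2 -0.4  0.9] 0.0
shift [-0.0004  0.0024  0.1365] yaw 4.37 turn 0.0006 rack [ 0.0395 -0.2956]
110 ctr [ 0.7181 -0.1233] size [0.0432, 0.0873] yaw 36.7 px [385. 364.]
110 ctr [ 0.7382 -0.3839] size [0.0427, 0.0878] yaw -28.2 px [134. 364.]
110 ctr [ 0.6457 -0.0188] size [0.0584, 0.1459] yaw 50.1 px [484. 312.]
110 ctr [ 0.6531 -0.2598] size [0.0909, 0.1378] yaw -78.5 px [263. 306.]
110 ctr [ 0.5755 -0.2644] size [0.0353, 0.045] yaw 4.8 px [258. 243.]
110 ctr [ 0.5481 -0.3964] size [0.036, 0.0832] yaw -0.8 px [110. 198.]
110 ctr [ 0.4409 -0.2609] size [0.0534, 0.0688] yaw 3.4 px [275.  73.]
110 ctr [ 0.5076 -0.1175] size [0.14, 0.2091] yaw -39.4 px [435. 154.]
110 ctr [ 0.4324 -0.3935] size [0.0537, 0.0842] yaw -18.8 px [101.  54.]
110 ctr [ 0.599  -0.4278] size [0.1427, 0.3802] yaw -12.2 px [ 38. 197.]
150 ctr [ 0.7183 -0.1236] size [0.042, 0.0861] yaw 36.6 px [385. 365.]
150 ctr [ 0.7381 -0.3839] size [0.0426, 0.0866] yaw -28.0 px [134. 364.]
150 ctr [ 0.6472 -0.0194] size [0.0537, 0.1422] yaw 50.2 px [485. 312.]
150 ctr [ 0.6478 -0.2597] size [0.0871, 0.1376] yaw -85.6 px [263. 306.]
150 ctr [ 0.5755 -0.2644] size [0.0352, 0.0448] yaw 4.6 px [258. 242.]
150 ctr [ 0.5482 -0.3966] size [0.0353, 0.0828] yaw -0.7 px [110. 198.]
150 ctr [ 0.4393 -0.2609] size [0.0533, 0.0648] yaw 4.4 px [274.  75.]
150 ctr [ 0.5074 -0.1181] size [0.1389, 0.2084] yaw -39.4 px [435. 155.]
150 ctr [ 0.4324 -0.3936] size [0.0531, 0.0837] yaw -18.8 px [101.  54.]
150 ctr [ 0.599  -0.4282] size [0.142, 0.38] yaw -12.2 px [ 37. 197.]
```

Emit:
servo_tool(
  commands=[
    [0.75,0,0.002,0.05,0],
    [0.75,0,0,0.05,0],
    [0.75,0,0,0.036,0],
    [0.75,0,0,0,0],
    [0,0,0,0,0],
  ],
)

```text
clock: 22.35
tool_pos: [0.5328, -0.2679, 0.0029]
tcp_rot: [-0.0, -0.038, 0.999, -0.0]
wrist_force: [-0.0, -0.3, 0.9]
finger_gap: 0.0509
grasp_force: 0.0
```

Emit:
servo_tool(
  commands=[
    [0,0,0,0,0],
    [0,0,0,0,0],
    [0,0,0,0,0],
    [0,0,0,0,0],
    [0,0,0,0,0],
  ],
)

```text
clock: 22.85
tool_pos: [0.5339, -0.2683, 0.0046]
tcp_rot: [0.002, -0.038, 0.999, -0.001]
wrist_force: [-0.7, 0.6, 7.9]
finger_gap: 0.0346
grasp_force: 62.2
```

Emit:
servo_tool(
  commands=[
    [0,0,0,-0.03,0],
    [0,0,0,-0.04,0],
    [0,0,0,-0.05,0],
    [0,0,0,0,0],
    [0,0,0,0,0],
  ],
)

```text
clock: 23.35
tool_pos: [0.533, -0.2672, 0.0933]
tcp_rot: [0.001, -0.038, 0.999, 0.0]
wrist_force: [-0.6, 0.7, -3.4]
finger_gap: 0.0347
grasp_force: 61.1
```

Run:
```python
from h import *
p=tow(-.13,-.0846);go(p[0],p[1],.095,-7.05)
cam("wrist","w6.png")
```

```text
23.35 [ 0.533  -0.2672  0.0933] x [-0.997 -0.077 -0.002] y [-0.077  0.997 -0.   ] gap 0.0347 F [-0.6  0.7 -3.4] 61.136770248413086
shift [ 0.166   0.3183 -0.0025] yaw 4.39 turn 0.0998 rack [ 0.0394 -0.2939]
```

View pics/w6.png

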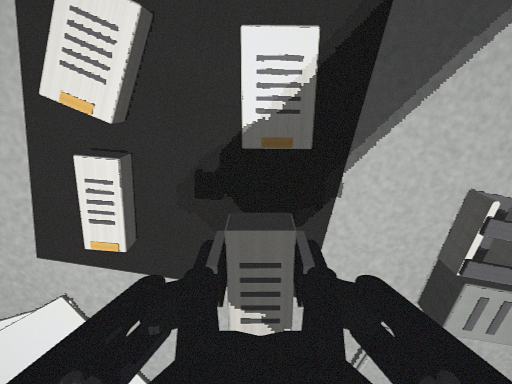

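Emit:
servo_tool(
  commands=[
    [0,0,0,0,0.05],
    [0,0,0,0,0.05],
    [0,0.029,0.046,0,0],
    [0,0.029,0.047,0,0],
    [0,0.029,0.046,0,0],
  ],
)

```text
clock: 23.9
tool_pos: [0.4787, -0.1543, 0.0908]
tcp_rot: [-0.002, 0.062, 0.998, 0.0]
wrist_force: [0.5, 1.3, -1.8]
finger_gap: 0.0347
grasp_force: 61.2
```

Emit:
servo_tool(
  commands=[
    [0,0.029,0.047,0,0],
    [0,0.029,0.046,0,0],
    [0,0.03,0.047,0,0],
    [0,0,0,0.04,0],
    [0,0,0,0.04,0],
  ],
)

```text
clock: 24.4
tool_pos: [0.4276, -0.0409, 0.0315]
tcp_rot: [-0.0, 0.059, 0.998, 0.0]
wrist_force: [0.1, -0.6, -2.7]
finger_gap: 0.0348
grasp_force: 61.2
```

Emit:
servo_tool(
  commands=[
    [0,0,0,0,0],
    [0,0,0,0,0],
    [0,0,0,0,0],
    [0,0,0,0,0],
    [0,0,0,0,0],
  ],
)

```text
clock: 24.9
tool_pos: [0.429, -0.0438, 0.0333]
tcp_rot: [0.001, 0.062, 0.998, 0.0]
wrist_force: [-0.9, -0.2, -2.7]
finger_gap: 0.0347
grasp_force: 61.3
```

Run:
```python
from h import *
p=tow(-.092,-.0846);go(p[0],p[1],.005,-7.05)
c=cam("wrist","w7.png");walls(c)
cv2.imwrite("pics/w7.png",cv2.resize(c["image"][150:330,150:420],None,fx=2.9,fy=2.9,interpolation=cv2.INTER_NEAREST)[:,:,::-1])
```

```text
24.9 [ 0.429  -0.0438  0.0333] x [-0.992  0.124 -0.002] y [0.124 0.992 0.001] gap 0.0347 F [-0.9 -0.2 -2.7] 61.25296711921692
shift [0.001  0.0005 0.0378] yaw -7.13 turn -0.0007 rack [-0.0913 -0.085 ]
[398, 144, 5, 4, 9] [400.1 145.9] [0.3832 0.0376]
[352, 174, 6, 6, 12] [354.8 175.9] [0.3969 0.0134]
[380, 196, 6, 6, 21] [382. 198.] [0.4119 0.0284]
[369, 200, 7, 4, 15] [371.9 201.6] [0.4134 0.0228]
[354, 235, 11, 5, 21] [358.8 236.9] [0.4351 0.0151]
[360, 251, 10, 9, 21] [364.4 254.2] [0.4474 0.0184]
[332, 254, 5, 6, 18] [333.8 257.3] [ 4.472e-01 -1.000e-04]
[294, 296, 2, 6, 10] [294.4 298.9] [ 0.4751 -0.0266]
[298, 317, 4, 5, 10] [299.7 319.3] [ 0.492  -0.0245]
[0, 327, 7, 12, 38] [  1.6 334.2] [ 0.4795 -0.2261]
[374, 365, 4, 5, 14] [375.1 366.9] [0.5412 0.0256]
```

View pics/w7.png

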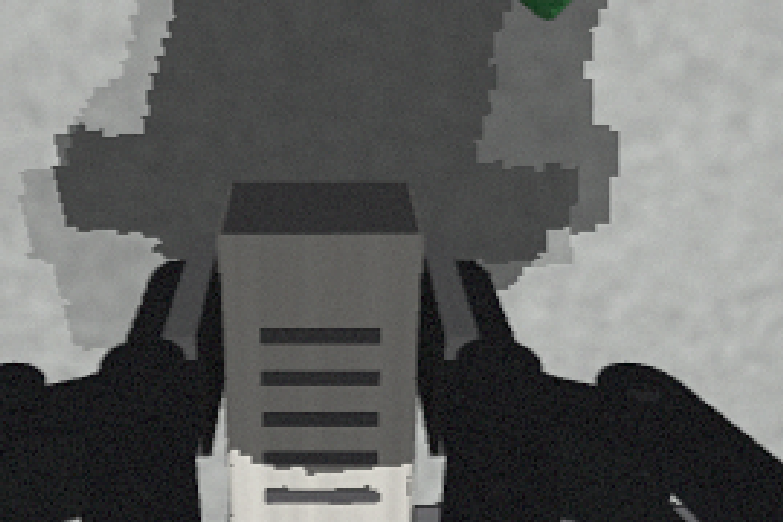

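The module is held centred on the tool (mid column ~260). I'll lower it and insert it.

Emit:
servo_tool(
  commands=[
    [0,0,0.0005,0.02,0],
    [0,0,0,0.018,0],
    [0,0,0,0,0],
    [0,-0.015,0,0,0],
    [0,-0.015,0,0,0],
  ],
)

```text
clock: 25.45
tool_pos: [0.4523, -0.0462, 0.0048]
tcp_rot: [0.001, 0.062, 0.998, 0.0]
wrist_force: [-0.1, -0.5, -2.3]
finger_gap: 0.0344
grasp_force: 61.4
```

Emit:
servo_tool(
  commands=[
    [0,-0.01,0,0,0],
    [0,-0.01,0,0,0],
    [0,-0.01,0,0,0],
    [0,0,0,0,0],
    [0,0,0,0,0],
  ],
)

```text
clock: 25.95
tool_pos: [0.4728, -0.0488, 0.0039]
tcp_rot: [-0.0, 0.062, 0.998, 0.0]
wrist_force: [-0.3, 0.1, -2.2]
finger_gap: 0.0345
grasp_force: 61.4
```

Run:
```python
from h import *
p=tow(-.016,-.0846);go(p[0],p[1],.005,-7.05)
```

```text
25.95 [ 0.4728 -0.0488  0.0039] x [-0.992  0.123  0.001] y [0.123 0.992 0.   ] gap 0.0345 F [-0.3  0.1 -2.2] 61.38021469116211
shift [-0.0416 -0.0001 -0.0014] yaw -7.09 turn -0.0004 rack [-0.0472 -0.0845]
```

Emit:
servo_tool(
  commands=[
    [0,-0.014,0,-0.001,0],
    [0,-0.014,0,0,0],
    [0,-0.014,0,0,0],
    [0,0,0,0,0],
    [0,0,0,0,0],
  ],
)

```text
clock: 26.45
tool_pos: [0.5044, -0.0527, 0.0046]
tcp_rot: [-0.0, 0.062, 0.998, 0.0]
wrist_force: [-1.1, -0.5, -2.5]
finger_gap: 0.0351
grasp_force: 61.4
```

Emit:
servo_tool(
  commands=[
    [0.55,0,0,0,0],
    [0.55,0,0,0,0],
    [0.55,0,0,0,0],
    [0.55,0.035,0,-0.002,0],
    [0.55,0.035,0,-0.002,0],
  ],
)

```text
clock: 26.95
tool_pos: [0.4521, -0.0462, 0.0079]
tcp_rot: [0.0, 0.062, 0.998, -0.0]
wrist_force: [-0.8, -0.1, 0.3]
finger_gap: 0.047
grasp_force: 0.0
```

Emit:
servo_tool(
  commands=[
    [0,0,0,0,0],
    [0,0,0,0,0],
    [0,0,0,0,0],
    [0,0,0,0,0],
    [0,0,0,0,0],
  ],
)

```text
clock: 27.45
tool_pos: [0.4529, -0.0463, 0.0078]
tcp_rot: [0.0, 0.062, 0.998, -0.0]
wrist_force: [-0.1, -0.2, 0.8]
finger_gap: 0.0003
grasp_force: 0.0
```

Emit:
servo_tool(
  commands=[
    [0,-0.012,0,0,0],
    [0,-0.012,0,0,0],
    [0,-0.012,0,0,0],
    [0,-0.008,0,0,0],
    [0,-0.006,0,0,0],
  ],
)

```text
clock: 27.95
tool_pos: [0.4891, -0.0508, 0.0076]
tcp_rot: [-0.001, 0.062, 0.998, 0.0]
wrist_force: [-3.7, 1.1, 3.4]
finger_gap: -0.0
grasp_force: 2.0
```

Run:
```python
from h import *
p=tow(-.023,-.0846);go(p[0],p[1],.008,-7.05)
```

```text
27.95 [ 0.4891 -0.0508  0.0076] x [-0.992  0.123  0.002] y [0.123 0.992 0.   ] gap -0.0 F [-3.7  1.1  3.4] 1.9511422701179981
shift [-0.0103 -0.0001 -0.0006] yaw -7.09 turn -0.0003 rack [-0.0308 -0.0845]
```

Emit:
servo_tool(
  commands=[
    [0,-0.004,0,0,0],
    [0,-0.003,0,0,0],
    [0,-0.003,0,0,0],
    [0,-0.002,0,0,0],
    [0,0,0,0,0],
  ],
)

```text
clock: 28.45
tool_pos: [0.4971, -0.0518, 0.0076]
tcp_rot: [-0.001, 0.062, 0.998, 0.0]
wrist_force: [-4.8, 0.3, 2.9]
finger_gap: 0.0002
grasp_force: 2.3
```

Emit:
servo_tool(
  commands=[
    [0,-0.002,0,0,0],
    [0,-0.002,0,0,0],
    [0,-0.002,0,0,0],
    [0,0,0,0,0],
    [0,0,0,0,0],
  ],
)

```text
clock: 28.95
tool_pos: [0.4971, -0.0517, 0.0071]
tcp_rot: [-0.006, 0.062, 0.998, 0.001]
wrist_force: [-13.6, 2.0, 9.3]
finger_gap: 0.0001
grasp_force: 6.5
```

Run:
```python
from h import *
p=tow(-.023,-.0846);go(p[0],p[1],.008,-7.05)
```

```text
28.95 [ 0.4971 -0.0517  0.0071] x [-0.992  0.124  0.012] y [0.124 0.992 0.002] gap 0.0001 F [-13.6   2.    9.3] 6.495337709784508
shift [ 0.0004 -0.0002 -0.0012] yaw -7.1 turn -0.0005 rack [-0.0227 -0.0844]
```

Home: the force climbs with the TCP at the expected rack x of -22.7 mm. Next is the wide module W1 for bay 2.

Emit:
servo_tool(
  commands=[
    [0,0.035,0,0,0],
    [0.95,0,0,-0.05,0],
    [0.95,0,0,-0.06,0],
    [0.95,0.006,-0.048,-0.02,0],
    [0.95,0.006,-0.048,0,0],
  ],
)

```text
clock: 29.45
tool_pos: [0.4628, -0.1199, 0.1085]
tcp_rot: [0.005, 0.06, 0.998, -0.0]
wrist_force: [1.2, -1.0, -0.5]
finger_gap: 0.0575
grasp_force: 0.0
```

Emit:
servo_tool(
  commands=[
    [0.95,0.006,-0.048,0,0],
    [0.95,0.005,-0.048,0,0],
    [0.95,0.005,-0.049,0,0],
    [0.95,0.005,-0.049,0,-0.048],
    [0.95,0,0,0,-0.048],
  ],
)

```text
clock: 29.95
tool_pos: [0.4248, -0.2685, 0.1064]
tcp_rot: [0.002, -0.032, 0.999, -0.003]
wrist_force: [0.4, 0.3, -0.3]
finger_gap: 0.0814
grasp_force: 0.0
```

Emit:
servo_tool(
  commands=[
    [0.95,0,0,0,0],
    [0.95,0,0,0,0],
    [0.95,0,0,0,0],
    [0.95,0,0,0,0],
    [0.95,0,0,0,0],
  ],
)

```text
clock: 30.45
tool_pos: [0.4258, -0.2614, 0.1053]
tcp_rot: [0.0, -0.035, 0.999, 0.0]
wrist_force: [-0.1, -0.6, -0.2]
finger_gap: 0.081
grasp_force: 0.0
```

Run:
```python
from h import *
grasp(.4474,-.2602,3.9)
c=cam("wrist")
for t in(60,110): mods(c,t,box=(60,0,330,300))
t=cam("top");mods(t,95,box=(342,168,438,268))
```

```text
30.45 [ 0.4258 -0.2614  0.1053] x [-0.998 -0.069 -0.   ] y [-0.069  0.998  0.   ] gap 0.081 F [-0.1 -0.6 -0.2] 0.0
shift [ 0.0031 -0.0004  0.1364] yaw 3.96 turn 0.0005 rack [-0.0678 -0.3013]
60 ctr [ 0.4123 -0.3257] size [0.2515, 0.2627] yaw -86.0 px [202. 166.]
110 ctr [ 0.5251 -0.396 ] size [0.0368, 0.0393] yaw -0.7 px [109. 280.]
110 ctr [ 0.4943 -0.201 ] size [0.0195, 0.0724] yaw 8.5 px [323. 270.]
110 ctr [ 0.4477 -0.26  ] size [0.054, 0.0817] yaw 4.0 px [259. 216.]
110 ctr [ 0.432  -0.3933] size [0.0542, 0.0838] yaw -18.8 px [104. 189.]
110 ctr [ 0.3275 -0.3181] size [0.0831, 0.2023] yaw -86.0 px [194.  51.]
95 ctr [ 0.5465 -0.398 ] size [0.0396, 0.0823] yaw -1.0 px [417. 197.]
```

Emit:
servo_tool(
  commands=[
    [0.95,0.002,0,0.05,0],
    [0.95,0,0,0.05,0],
    [0.95,0,0,0.036,0],
    [0.95,0,0,0,0],
    [0,0,0,0,0],
  ],
)

```text
clock: 31.05
tool_pos: [0.4239, -0.2624, 0.0035]
tcp_rot: [-0.0, -0.034, 0.999, -0.0]
wrist_force: [0.7, 0.3, 1.0]
finger_gap: 0.0687
grasp_force: 0.0
```

Emit:
servo_tool(
  commands=[
    [0,0,0,0,0],
    [0,0,0,0,0],
    [0,0,0,0,0],
    [0,0,0,0,0],
    [0,0,0,0,0],
  ],
)

```text
clock: 31.55
tool_pos: [0.425, -0.2629, 0.005]
tcp_rot: [0.002, -0.034, 0.999, -0.001]
wrist_force: [-1.6, 0.9, 7.2]
finger_gap: 0.0525
grasp_force: 64.4
```

Emit:
servo_tool(
  commands=[
    [0,0,0,-0.03,0],
    [0,0,0,-0.04,0],
    [0,0,0,-0.05,0],
    [0,0,0,0,0.048],
    [0,0,0,0,0.048],
  ],
)

```text
clock: 32.05
tool_pos: [0.4247, -0.2622, 0.0951]
tcp_rot: [0.002, 0.064, 0.998, -0.0]
wrist_force: [-0.2, 0.3, -2.8]
finger_gap: 0.0528
grasp_force: 64.2
```

Run:
```python
from h import *
p=tow(-.092,-.0312);go(p[0],p[1],.04,-7.05)
```

```text
32.05 [ 0.4247 -0.2622  0.0951] x [-0.992  0.127 -0.004] y [0.127 0.992 0.   ] gap 0.0528 F [-0.2  0.3 -2.8] 64.20915484428406
shift [0.0328 0.3612 0.0734] yaw -7.3 turn -0.0022 rack [-0.0688 -0.3022]
```

Emit:
servo_tool(
  commands=[
    [0,0.004,0.045,0,-0.001],
    [0,0.004,0.045,0,0],
    [0,0.004,0.045,0,0],
    [0,0.004,0.045,0,0],
    [0,0.004,0.045,0,0],
  ],
)

```text
clock: 32.55
tool_pos: [0.4293, -0.0913, 0.0938]
tcp_rot: [0.0, 0.061, 0.998, 0.0]
wrist_force: [0.4, 0.3, -2.2]
finger_gap: 0.0529
grasp_force: 64.2
```

Emit:
servo_tool(
  commands=[
    [0,0.004,0.045,0,0],
    [0,0.004,0.045,0,0],
    [0,0.005,0.046,0,0],
    [0,0,0,0.03,0],
    [0,0,0,0.043,0],
  ],
)

```text
clock: 33.05
tool_pos: [0.4341, 0.0121, 0.0396]
tcp_rot: [0.003, 0.058, 0.998, 0.001]
wrist_force: [-0.2, -0.2, -2.1]
finger_gap: 0.0525
grasp_force: 64.3
```

Emit:
servo_tool(
  commands=[
    [0,0,0,0,0],
    [0,0,0,0,0],
    [0,0,0,0,0],
    [0,0,0,0,0],
    [0,0,0,0,0],
  ],
)

```text
clock: 33.55
tool_pos: [0.4329, 0.0096, 0.0395]
tcp_rot: [0.001, 0.061, 0.998, 0.0]
wrist_force: [-0.2, -0.0, -1.4]
finger_gap: 0.0525
grasp_force: 64.9
```

```bash
cat >> h.py <<'E'
def held(c,w,z):
    """column edges of the held module's rear top edge -> tool-y offset (mm)"""
    im=cv2.cvtColor(c["image"],cv2.COLOR_RGB2GRAY).astype(int)
    for r in(236,242,248):
        g=np.abs(np.diff(cv2.blur(im.astype(np.float32),(1,5))[r,180:340]));i=np.argsort(g)[-6:]+180
        print(r,sorted(i.tolist()))
E
python3 - <<'E'
from h import *
p=tow(-.092,-.0312);go(p[0],p[1],.005,-7.05)
c=cam("wrist");held(c,.054,.06)
E
```

```text
33.55 [0.4329 0.0096 0.0395] x [-0.993  0.122 -0.002] y [0.122 0.993 0.001] gap 0.0525 F [-0.2 -0.  -1.4] 64.88404870033264
shift [-0.0025  0.0003  0.046 ] yaw -7.0 turn 0.0004 rack [-0.0939 -0.0315]
236 [197, 198, 206, 312, 329, 331]
242 [206, 207, 312, 314, 331, 332]
248 [182, 183, 207, 311, 336, 337]
```

Emit:
servo_tool(
  commands=[
    [0,0,0.0003,0.023,0],
    [0,0,0,0.023,0],
    [0,0,0,0,0],
    [0,-0.015,0,0,0],
    [0,-0.015,0,0,0],
  ],
)

```text
clock: 34.1
tool_pos: [0.4561, 0.0069, 0.0048]
tcp_rot: [0.001, 0.061, 0.998, 0.0]
wrist_force: [0.2, -0.5, -2.0]
finger_gap: 0.0528
grasp_force: 66.5
```

Emit:
servo_tool(
  commands=[
    [0,-0.01,0,0,0],
    [0,-0.01,0,0,0],
    [0,-0.01,0,0,0],
    [0,0,0,0,0],
    [0,0,0,0,0],
  ],
)

```text
clock: 34.6
tool_pos: [0.4767, 0.0043, 0.004]
tcp_rot: [-0.0, 0.061, 0.998, 0.0]
wrist_force: [0.3, -0.2, -2.3]
finger_gap: 0.0523
grasp_force: 66.5
```

Run:
```python
from h import *
p=tow(-.016,-.0312);go(p[0],p[1],.005,-7.05)
```

```text
34.6 [0.4767 0.0043 0.004 ] x [-0.993  0.122  0.001] y [0.122 0.993 0.   ] gap 0.0523 F [ 0.3 -0.2 -2.3] 66.46703839302063
shift [-0.0451  0.0001 -0.0014] yaw -6.98 turn 0.0006 rack [-0.0498 -0.0313]
```

Emit:
servo_tool(
  commands=[
    [0,-0.011,0,-0.001,0],
    [0,-0.011,0,0,0],
    [0,-0.008,0,0,0],
    [0,0,0,0,0],
    [0,0,0,0,0],
  ],
)

```text
clock: 35.1
tool_pos: [0.4992, 0.0016, 0.0047]
tcp_rot: [-0.0, 0.061, 0.998, 0.0]
wrist_force: [-0.1, 0.4, -3.3]
finger_gap: 0.0524
grasp_force: 66.5
```

Emit:
servo_tool(
  commands=[
    [0.72,0,0,0,0],
    [0.72,0,0,0,0],
    [0.72,0,0,0,0],
    [0.72,0.035,0,-0.002,0],
    [0.72,0.035,0,-0.002,0],
  ],
)

```text
clock: 35.6
tool_pos: [0.4471, 0.008, 0.0079]
tcp_rot: [0.0, 0.061, 0.998, -0.0]
wrist_force: [-0.8, -0.3, -0.5]
finger_gap: 0.0616
grasp_force: 0.0
```

Emit:
servo_tool(
  commands=[
    [0,0,0,0,0],
    [0,0,0,0,0],
    [0,0,0,0,0],
    [0,0,0,0,0],
    [0,0,0,0,0],
  ],
)

```text
clock: 36.1
tool_pos: [0.4479, 0.0079, 0.0078]
tcp_rot: [0.0, 0.061, 0.998, -0.0]
wrist_force: [-0.6, -0.1, -0.1]
finger_gap: 0.0001
grasp_force: 0.0
```

Emit:
servo_tool(
  commands=[
    [0,-0.012,0,0,0],
    [0,-0.012,0,0,0],
    [0,-0.012,0,0,0],
    [0,-0.01,0,0,0],
    [0,-0.01,0,0,0],
  ],
)

```text
clock: 36.6
tool_pos: [0.4886, 0.0029, 0.0076]
tcp_rot: [-0.001, 0.061, 0.998, 0.0]
wrist_force: [-4.0, 0.3, 1.5]
finger_gap: -0.0003
grasp_force: 1.5
```

Run:
```python
from h import *
p=tow(-.023,-.0312);go(p[0],p[1],.008,-7.05)
```

```text
36.6 [0.4886 0.0029 0.0076] x [-0.993  0.122  0.002] y [0.122 0.993 0.   ] gap -0.0003 F [-4.   0.3  1.5] 1.5089325606822968
shift [-0.0198  0.0001 -0.0006] yaw -6.98 turn 0.0006 rack [-0.0378 -0.0313]
```

Emit:
servo_tool(
  commands=[
    [0,-0.006,0,0,0],
    [0,-0.005,0,0,0],
    [0,-0.005,0,0,0],
    [0,-0.003,0,0,0],
    [0,-0.002,0,0,0],
  ],
)

```text
clock: 37.1
tool_pos: [0.5036, 0.0011, 0.0077]
tcp_rot: [-0.001, 0.061, 0.998, 0.0]
wrist_force: [-6.1, 0.3, 4.8]
finger_gap: -0.0
grasp_force: 2.9
```

Emit:
servo_tool(
  commands=[
    [0,-0.002,0,0,0],
    [0,-0.002,0,0,0],
    [0,-0.002,0,0,0],
    [0,-0.001,0,0,0],
    [0,0,0,0,0],
  ],
)

```text
clock: 37.6
tool_pos: [0.5036, 0.0012, 0.007]
tcp_rot: [-0.006, 0.061, 0.998, 0.001]
wrist_force: [-13.0, 2.7, 10.6]
finger_gap: 0.0
grasp_force: 6.5
```

Run:
```python
from h import *
p=tow(-.023,-.0312);go(p[0],p[1],.008,-7.05)
```

```text
37.6 [0.5036 0.0012 0.007 ] x [-0.993  0.121  0.013] y [0.121 0.993 0.001] gap 0.0 F [-13.    2.7  10.6] 6.539529338479042
shift [ 0.0004 -0.0001 -0.0013] yaw -6.96 turn 0.0008 rack [-0.0227 -0.0311]
```

Emit:
servo_tool(
  commands=[
    [0,0.035,0,0,0],
    [0.75,0,0,-0.05,0],
    [0.75,0,0,-0.06,0],
    [0.75,-0.011,-0.047,-0.02,0],
    [0.75,-0.011,-0.047,0,0],
  ],
)

```text
clock: 38.1
tool_pos: [0.495, -0.0681, 0.1085]
tcp_rot: [0.005, 0.059, 0.998, 0.0]
wrist_force: [0.5, 0.3, -0.8]
finger_gap: 0.0576
grasp_force: 0.0
```

Emit:
servo_tool(
  commands=[
    [0.75,-0.011,-0.047,0,0],
    [0.75,-0.012,-0.048,0,0],
    [0.75,-0.012,-0.048,0,0],
    [0.75,-0.012,-0.048,0,0],
    [0.75,-0.012,-0.048,0,0],
  ],
)

```text
clock: 38.6
tool_pos: [0.5146, -0.2538, 0.1057]
tcp_rot: [0.001, 0.061, 0.998, -0.001]
wrist_force: [0.5, -0.2, -0.3]
finger_gap: 0.0641
grasp_force: 0.0
```

Emit:
servo_tool(
  commands=[
    [0.75,-0.012,-0.048,0,0],
    [0.75,-0.012,-0.048,0,0],
    [0.75,-0.012,-0.048,0,0],
    [0.75,-0.012,-0.046,0,-0.054],
    [0.75,0,0,0,0],
  ],
)

```text
clock: 39.1
tool_pos: [0.5311, -0.4049, 0.1062]
tcp_rot: [0.001, 0.01, 1.0, -0.003]
wrist_force: [-1.2, 0.3, -0.4]
finger_gap: 0.0637
grasp_force: 0.0
```

Emit:
servo_tool(
  commands=[
    [0.75,0,0,0,0],
    [0.75,0,0,0,0],
    [0.75,0,0,0,0],
    [0.75,0,0,0,0],
    [0.75,0,0,0,0],
  ],
)

```text
clock: 39.6
tool_pos: [0.5324, -0.3966, 0.1054]
tcp_rot: [0.0, 0.006, 1.0, 0.0]
wrist_force: [-0.0, 0.8, 0.1]
finger_gap: 0.0639
grasp_force: 0.0
```

Run:
```python
from h import *
grasp(.5482,-.3965,-.8)
c=cam("wrist","w8.png")
for t in(60,110): mods(c,t,box=(60,0,400,270))
```

```text
39.6 [ 0.5324 -0.3966  0.1054] x [-1.     0.013 -0.   ] y [0.013 1.    0.   ] gap 0.0639 F [-0.   0.8  0.1] 0.0
shift [0.011  0.0005 0.1365] yaw -0.72 turn 0.0007 rack [ 0.0547 -0.4224]
60 ctr [ 0.5483 -0.3977] size [0.0361, 0.0833] yaw -0.8 px [258. 209.]
60 ctr [ 0.4321 -0.3944] size [0.0542, 0.0849] yaw -18.8 px [261.  64.]
60 ctr [ 0.496  -0.5166] size [0.1285, 0.2204] yaw -2.1 px [125. 141.]
110 ctr [ 0.5708 -0.3979] size [0.0359, 0.0362] yaw -0.7 px [256. 239.]
110 ctr [ 0.4322 -0.3945] size [0.0539, 0.0843] yaw -18.7 px [260.  63.]
110 ctr [ 0.4989 -0.5045] size [0.1071, 0.2415] yaw -13.5 px [119. 131.]
```

View pics/w8.png

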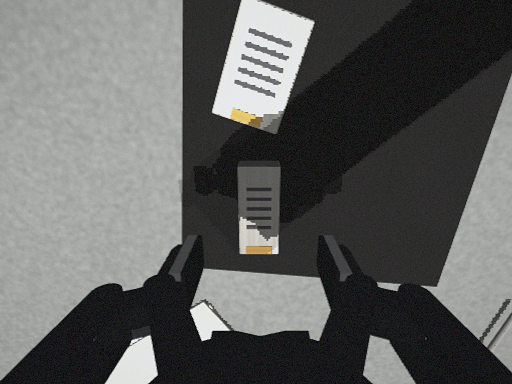

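The slim module is centred at (258,208) with the brass end down, ready to grip.

Emit:
servo_tool(
  commands=[
    [0.75,0.011,-0.001,0.05,0],
    [0.75,0,0,0.05,0],
    [0.75,0,0,0.036,0],
    [0.75,0,0,0,0],
    [0,0,0,0,0],
  ],
)

```text
clock: 40.15
tool_pos: [0.5239, -0.3984, 0.0037]
tcp_rot: [-0.0, 0.007, 1.0, -0.0]
wrist_force: [0.4, -0.7, -0.0]
finger_gap: 0.0508
grasp_force: 0.0
```

Emit:
servo_tool(
  commands=[
    [0,0,0,0,0],
    [0,0,0,0,0],
    [0,0,0,0,0],
    [0,0,0,0,0],
    [0,0,0,0,0],
  ],
)

```text
clock: 40.65
tool_pos: [0.5249, -0.3992, 0.0055]
tcp_rot: [0.002, 0.007, 1.0, -0.001]
wrist_force: [-0.2, 1.2, 7.1]
finger_gap: 0.0344
grasp_force: 62.4
```

Emit:
servo_tool(
  commands=[
    [0,0,0,-0.03,0],
    [0,0,0,-0.04,0],
    [0,0,0,-0.05,0],
    [0,0,0,0,0.055],
    [0,0,0,0,0],
  ],
)

```text
clock: 41.15
tool_pos: [0.5242, -0.3983, 0.0946]
tcp_rot: [0.001, 0.062, 0.998, -0.0]
wrist_force: [-0.4, 1.6, -3.2]
finger_gap: 0.035
grasp_force: 61.3
```

Run:
```python
from h import *
p=tow(-.092,.0222);go(p[0],p[1],.04,-7.05)
```

```text
41.15 [ 0.5242 -0.3983  0.0946] x [-0.992  0.123 -0.002] y [ 0.123  0.992 -0.001] gap 0.035 F [-0.4  1.6 -3.2] 61.31837010383606
shift [0.1854 0.5963 0.0721] yaw -7.08 turn -0.0003 rack [ 0.0467 -0.425 ]
```

Emit:
servo_tool(
  commands=[
    [0,0.026,0.046,0,0],
    [0,0.026,0.046,0,0],
    [0,0.026,0.046,0,0],
    [0,0.026,0.046,0,0],
    [0,0.026,0.046,0,0],
  ],
)

```text
clock: 41.65
tool_pos: [0.4467, -0.2129, 0.0924]
tcp_rot: [-0.001, 0.061, 0.998, 0.0]
wrist_force: [1.3, 0.2, -1.4]
finger_gap: 0.035
grasp_force: 61.4
```

Emit:
servo_tool(
  commands=[
    [0,0.026,0.046,0,0],
    [0,0.026,0.046,0,0],
    [0,0.0015,0.046,0,0],
    [0,0.001,0.046,0,0],
    [0,0.001,0.046,0,0],
  ],
)

```text
clock: 42.15
tool_pos: [0.4273, -0.037, 0.0929]
tcp_rot: [-0.001, 0.061, 0.998, 0.0]
wrist_force: [1.0, -0.1, -2.4]
finger_gap: 0.0346
grasp_force: 61.4
```

Emit:
servo_tool(
  commands=[
    [0,0,0.046,0,0],
    [0,0,0.046,0,0],
    [0,0,0.044,0,0],
    [0,0,0,0.03,0],
    [0,0,0,0.042,0],
  ],
)

```text
clock: 42.65
tool_pos: [0.4417, 0.0648, 0.0392]
tcp_rot: [0.001, 0.058, 0.998, 0.001]
wrist_force: [0.0, 0.0, -2.1]
finger_gap: 0.0346
grasp_force: 61.5
```

Emit:
servo_tool(
  commands=[
    [0,0,0,0,0],
    [0,0,0,0,0],
    [0,0,0,0,0],
    [0,0,0,0,0],
    [0,0,0,0,0],
  ],
)

```text
clock: 43.15
tool_pos: [0.4415, 0.0626, 0.0402]
tcp_rot: [0.001, 0.062, 0.998, 0.001]
wrist_force: [0.1, 0.1, -3.2]
finger_gap: 0.0348
grasp_force: 61.4
```

Run:
```python
from h import *
p=tow(-.092,.0222);go(p[0],p[1],.005,-7.05)
c=cam("wrist");held(c,.054,.06)
```

```text
43.15 [0.4415 0.0626 0.0402] x [-0.992  0.124 -0.002] y [0.124 0.992 0.001] gap 0.0348 F [ 0.1  0.1 -3.2] 61.42030119895935
shift [ 0.0001 -0.0001  0.0469] yaw -7.1 turn -0.0004 rack [-0.092   0.0222]
236 [213, 214, 215, 294, 328, 331]
242 [202, 222, 224, 225, 294, 326]
248 [199, 200, 225, 294, 319, 324]
```

Emit:
servo_tool(
  commands=[
    [0,0,0,0.023,0],
    [0,0,0,0.024,0],
    [0,0,0,0,0],
    [0,-0.015,0,0,0],
    [0,-0.015,0,0,0],
  ],
)

```text
clock: 43.7
tool_pos: [0.4645, 0.0597, 0.0046]
tcp_rot: [0.001, 0.062, 0.998, 0.0]
wrist_force: [0.3, 0.3, -1.6]
finger_gap: 0.0342
grasp_force: 62.7
```

Emit:
servo_tool(
  commands=[
    [0,-0.01,0,0,0],
    [0,-0.01,0,0,0],
    [0,-0.01,0,0,0],
    [0,0,0,0,0],
    [0,0,0,0,0],
  ],
)

```text
clock: 44.2
tool_pos: [0.4853, 0.057, 0.0039]
tcp_rot: [-0.0, 0.062, 0.998, 0.0]
wrist_force: [-0.1, -0.2, -2.3]
finger_gap: 0.0347
grasp_force: 62.7
```

Run:
```python
from h import *
p=tow(-.026,.0222);go(p[0],p[1],.005,-7.05)
```

```text
44.2 [0.4853 0.057  0.0039] x [-0.992  0.124  0.001] y [ 0.124  0.992 -0.   ] gap 0.0347 F [-0.1 -0.2 -2.3] 62.69553065299988
shift [-0.029   0.0003 -0.0014] yaw -7.1 turn -0.0004 rack [-0.0478  0.022 ]
```

Emit:
servo_tool(
  commands=[
    [0,-0.011,0.0003,-0.001,0],
    [0,-0.011,0,0,0],
    [0,-0.007,0,0,0],
    [0,0,0,0,0],
    [0,0,0,0,0],
  ],
)

```text
clock: 44.7
tool_pos: [0.507, 0.0545, 0.0047]
tcp_rot: [-0.0, 0.062, 0.998, -0.0]
wrist_force: [0.1, -0.4, -2.2]
finger_gap: 0.0345
grasp_force: 62.7
```

Emit:
servo_tool(
  commands=[
    [0.5,0,0,0,0],
    [0.5,0,0,0,0],
    [0.5,0,0,0,0],
    [0.5,0.035,0,-0.002,0],
    [0.5,0.035,0,-0.002,0],
  ],
)

```text
clock: 45.2
tool_pos: [0.455, 0.061, 0.008]
tcp_rot: [0.001, 0.062, 0.998, 0.0]
wrist_force: [-0.8, 0.9, 0.0]
finger_gap: 0.0433
grasp_force: 0.0
```

Emit:
servo_tool(
  commands=[
    [0,0,0,0,0],
    [0,0,0,0,0],
    [0,0,0,0,0],
    [0,0,0,0,0],
    [0,0,0,0,0],
  ],
)

```text
clock: 45.7
tool_pos: [0.4558, 0.0609, 0.0078]
tcp_rot: [0.0, 0.062, 0.998, -0.0]
wrist_force: [-0.4, -0.9, -0.0]
finger_gap: 0.0001
grasp_force: 0.0
```

Emit:
servo_tool(
  commands=[
    [0,-0.012,0,0,0],
    [0,-0.012,0,0,0],
    [0,-0.012,0,0,0],
    [0,-0.01,0,0,0],
    [0,-0.01,0,0,0],
  ],
)

```text
clock: 46.2
tool_pos: [0.4965, 0.0558, 0.0076]
tcp_rot: [-0.001, 0.062, 0.998, 0.0]
wrist_force: [-3.1, 0.6, 2.1]
finger_gap: 0.0002
grasp_force: 1.5
```

Emit:
servo_tool(
  commands=[
    [0,-0.006,0,0,0],
    [0,-0.005,0,0,0],
    [0,-0.005,0,0,0],
    [0,-0.003,0,0,0],
    [0,-0.001,0,0,0],
  ],
)

```text
clock: 46.7
tool_pos: [0.5103, 0.0541, 0.0076]
tcp_rot: [-0.002, 0.062, 0.998, 0.0]
wrist_force: [-6.3, 1.3, 5.3]
finger_gap: 0.0001
grasp_force: 3.1
```

Run:
```python
from h import *
p=tow(-.0227,.0222);go(p[0],p[1],.008,-7.05)
```

```text
46.7 [0.5103 0.0541 0.0076] x [-0.992  0.123  0.003] y [0.123 0.992 0.   ] gap 0.0001 F [-6.3  1.3  5.3] 3.080700561404228
shift [ 0.0001 -0.     -0.0005] yaw -7.09 turn -0.0003 rack [-0.0226  0.0222]
```

Emit:
servo_tool(
  commands=[
    [0,-0.002,0,0,0],
    [0,-0.002,0,0,0],
    [0,-0.002,0,0,0],
    [0,-0.001,0,0,0],
    [0,0,0,0,0],
  ],
)

```text
clock: 47.2
tool_pos: [0.5102, 0.0542, 0.007]
tcp_rot: [-0.007, 0.061, 0.998, 0.001]
wrist_force: [-14.3, 1.6, 10.6]
finger_gap: -0.0
grasp_force: 7.3
```

Emit:
servo_tool(
  commands=[
    [0,0.035,0,0,0],
    [0.95,0,0,-0.05,0],
    [0.95,0,0,-0.06,0],
    [0.95,0.002,-0.046,-0.02,0],
    [0.95,0.002,-0.046,0,0],
  ],
)

```text
clock: 47.7
tool_pos: [0.4827, -0.0113, 0.1083]
tcp_rot: [0.005, 0.06, 0.998, 0.001]
wrist_force: [0.3, -0.8, -1.1]
finger_gap: 0.0579
grasp_force: 0.0
```

Emit:
servo_tool(
  commands=[
    [0.95,0.002,-0.046,0,0],
    [0.95,0.002,-0.046,0,0],
    [0.95,0.002,-0.046,0,0],
    [0.95,0.002,-0.046,0,0],
    [0.95,0.002,-0.046,0,0],
  ],
)

```text
clock: 48.2
tool_pos: [0.4513, -0.1837, 0.1058]
tcp_rot: [0.002, 0.062, 0.998, -0.001]
wrist_force: [0.5, -1.1, 0.2]
finger_gap: 0.0811
grasp_force: 0.0
```

Emit:
servo_tool(
  commands=[
    [0.95,0.002,-0.046,0,0],
    [0.95,0.002,-0.046,0,0],
    [0.95,0.002,-0.046,0,0],
    [0.95,0.002,-0.046,0,0],
    [0.95,0.002,-0.048,0,0],
  ],
)

```text
clock: 48.7
tool_pos: [0.4221, -0.3556, 0.1056]
tcp_rot: [0.001, 0.062, 0.998, -0.001]
wrist_force: [-0.0, -0.7, 0.0]
finger_gap: 0.0813
grasp_force: 0.0
```

Emit:
servo_tool(
  commands=[
    [0.95,0.002,-0.046,0,0.051],
    [0.95,0,0,0,0.051],
    [0.95,0,0,0,0],
    [0.95,0,0,0,0],
    [0.95,0,0,0,0],
  ],
)

```text
clock: 49.2
tool_pos: [0.4166, -0.3867, 0.1053]
tcp_rot: [0.0, 0.162, 0.987, 0.0]
wrist_force: [0.2, 0.6, -0.4]
finger_gap: 0.081
grasp_force: 0.0
```

Emit:
servo_tool(
  commands=[
    [0.95,0,0,0,0],
    [0.95,0,0,0,0],
    [0.95,0,0,0,0],
    [0.95,0,0,0,0],
    [0.95,0,0,0,0],
  ],
)

```text
clock: 49.7
tool_pos: [0.4159, -0.3875, 0.1053]
tcp_rot: [0.0, 0.163, 0.987, 0.0]
wrist_force: [-0.3, 0.0, -1.6]
finger_gap: 0.0814
grasp_force: 0.0
```

Run:
```python
from h import *
grasp(.4322,-.3945,-18.8)
c=cam("wrist")
for t in(60,75,110): mods(c,t,box=(60,0,400,300))
```

```text
49.7 [ 0.4159 -0.3875  0.1053] x [-0.947  0.322 -0.   ] y [0.322 0.947 0.   ] gap 0.0814 F [-0.3  0.  -1.6] 0.0
shift [ 0.0085 -0.0018  0.1364] yaw -18.77 turn 0.0003 rack [-0.0621 -0.4277]
60 ctr [ 0.3891 -0.4106] size [0.2515, 0.329] yaw 71.3 px [249. 164.]
75 ctr [ 0.5102 -0.3192] size [0.0141, 0.061] yaw 7.4 px [360. 264.]
75 ctr [ 0.4322 -0.3944] size [0.0545, 0.0836] yaw -18.7 px [258. 211.]
75 ctr [ 0.3845 -0.4239] size [0.2515, 0.3007] yaw 71.3 px [192. 137.]
110 ctr [ 0.432  -0.3944] size [0.0539, 0.0817] yaw -18.7 px [257. 211.]
110 ctr [ 0.3802 -0.4348] size [0.2142, 0.3054] yaw -31.6 px [180. 132.]
```

Emit:
servo_tool(
  commands=[
    [0.95,0.0085,-0.0018,0.05,0],
    [0.95,0,0,0.05,0],
    [0.95,0,0,0.036,0],
    [0.95,0,0,0,0],
    [0,0,0,0,0],
  ],
)

```text
clock: 50.25
tool_pos: [0.4093, -0.3872, 0.0035]
tcp_rot: [-0.0, 0.163, 0.987, -0.0]
wrist_force: [-0.1, -0.3, 0.0]
finger_gap: 0.0683
grasp_force: 0.0
```

Emit:
servo_tool(
  commands=[
    [0,0,0,0,0],
    [0,0,0,0,0],
    [0,0,0,0,0],
    [0,0,0,0,0],
    [0,0,0,0,0],
  ],
)

```text
clock: 50.75
tool_pos: [0.4103, -0.3879, 0.0052]
tcp_rot: [0.002, 0.163, 0.987, -0.001]
wrist_force: [-1.4, -0.8, 7.6]
finger_gap: 0.0526
grasp_force: 65.0
```

Emit:
servo_tool(
  commands=[
    [0,0,0,-0.03,0],
    [0,0,0,-0.04,0],
    [0,0,0,-0.05,0],
    [0,0,0,0,-0.051],
    [0,0,0,0,-0.051],
  ],
)

```text
clock: 51.25
tool_pos: [0.4101, -0.3869, 0.095]
tcp_rot: [0.001, 0.059, 0.998, -0.001]
wrist_force: [0.0, 0.1, -2.3]
finger_gap: 0.0527
grasp_force: 64.2
```

Emit:
servo_tool(
  commands=[
    [0,0,0,0,0],
    [0,0,0,0,0],
    [0,0,0,0,0],
    [0,0,0,0,0],
    [0,0,0,0,0],
  ],
)

```text
clock: 51.75
tool_pos: [0.4093, -0.3867, 0.093]
tcp_rot: [-0.0, 0.062, 0.998, 0.0]
wrist_force: [0.5, -0.4, -2.1]
finger_gap: 0.0525
grasp_force: 64.2
```

Run:
```python
from h import *
p=tow(-.092,.0756);go(p[0],p[1],.04,-7.05)
c=cam("wrist");held(c,0,0)
```

```text
51.75 [ 0.4093 -0.3867  0.093 ] x [-0.992  0.124  0.001] y [0.124 0.992 0.   ] gap 0.0525 F [ 0.5 -0.4 -2.1] 64.1886842250824
shift [0.0319 0.671  0.0708] yaw -7.12 turn -0.0006 rack [-0.0687 -0.4277]
236 [185, 186, 187, 197, 206, 312]
242 [186, 187, 205, 207, 312, 314]
248 [181, 182, 183, 207, 208, 311]
```

Emit:
servo_tool(
  commands=[
    [0,0.002,0.045,0,0],
    [0,0.002,0.045,0,0],
    [0,0.002,0.045,0,0],
    [0,0.002,0.045,0,0],
    [0,0.002,0.045,0,0],
  ],
)

```text
clock: 52.3
tool_pos: [0.4228, -0.2172, 0.0933]
tcp_rot: [0.0, 0.062, 0.998, 0.0]
wrist_force: [0.3, 0.1, -2.7]
finger_gap: 0.0525
grasp_force: 64.3
```

Emit:
servo_tool(
  commands=[
    [0,0.002,0.045,0,0],
    [0,0.002,0.045,0,0],
    [0,0.002,0.045,0,0],
    [0,0.002,0.045,0,0],
    [0,0.002,0.045,0,0],
  ],
)

```text
clock: 52.8
tool_pos: [0.4363, -0.0487, 0.0935]
tcp_rot: [0.0, 0.062, 0.998, 0.0]
wrist_force: [1.5, 0.6, -2.5]
finger_gap: 0.0528
grasp_force: 64.3
```

Emit:
servo_tool(
  commands=[
    [0,0.002,0.045,0,0],
    [0,0.002,0.045,0,0],
    [0,0.002,0.045,0,0],
    [0,0.003,0.045,0,0],
    [0,0.003,0.041,0,0],
  ],
)

```text
clock: 53.3
tool_pos: [0.4479, 0.1174, 0.0935]
tcp_rot: [0.0, 0.062, 0.998, 0.0]
wrist_force: [0.5, -0.7, -2.8]
finger_gap: 0.0525
grasp_force: 64.3
```

Emit:
servo_tool(
  commands=[
    [0,0,0,0.03,0],
    [0,0,0,0.04,0],
    [0,0,0,0,0],
    [0,0,0,0,0],
    [0,0,0,0,0],
  ],
)

```text
clock: 53.8
tool_pos: [0.4488, 0.1154, 0.0419]
tcp_rot: [0.001, 0.062, 0.998, 0.0]
wrist_force: [-0.1, 0.4, -2.4]
finger_gap: 0.0526
grasp_force: 64.9
```

Emit:
servo_tool(
  commands=[
    [0,0,0,0,0],
    [0,0,0,0,0],
    [0,0,0,0,0],
    [0,0,0,0,0],
    [0,0,0,0,0],
  ],
)

```text
clock: 54.3
tool_pos: [0.4478, 0.1157, 0.0409]
tcp_rot: [0.0, 0.062, 0.998, 0.0]
wrist_force: [-0.1, 0.2, -1.9]
finger_gap: 0.0525
grasp_force: 64.9
```

Run:
```python
from h import *
p=tow(-.092,.0756);go(p[0],p[1],.005,-7.05)
c=cam("wrist");held(c,.054,.06)
```

```text
54.3 [0.4478 0.1157 0.0409] x [-0.992  0.123 -0.   ] y [0.123 0.992 0.   ] gap 0.0525 F [-0.1  0.2 -1.9] 64.90974068641663
shift [-0.0003 -0.      0.0479] yaw -7.09 turn -0.0004 rack [-0.0922  0.0756]
236 [197, 198, 206, 332, 333, 334]
242 [206, 207, 312, 314, 331, 332]
248 [182, 183, 207, 311, 336, 337]
```

Aligned. I'll insert it as before.

Emit:
servo_tool(
  commands=[
    [0,0,0,0.024,0],
    [0,0,0,0.024,0],
    [0,0,0,0,0],
    [0,-0.015,0,0,0],
    [0,-0.015,0,0,0],
  ],
)

```text
clock: 54.85
tool_pos: [0.4715, 0.1127, 0.0055]
tcp_rot: [0.001, 0.062, 0.998, 0.0]
wrist_force: [0.9, 0.4, -2.1]
finger_gap: 0.0527
grasp_force: 66.6
```

Emit:
servo_tool(
  commands=[
    [0,-0.01,0,0,0],
    [0,-0.01,0,0,0],
    [0,-0.01,0,0,0],
    [0,0,0,0,0],
    [0,0,0,0,0],
  ],
)

```text
clock: 55.35
tool_pos: [0.4921, 0.11, 0.0047]
tcp_rot: [-0.0, 0.062, 0.998, 0.0]
wrist_force: [0.0, -0.0, -2.4]
finger_gap: 0.0525
grasp_force: 66.6
```

Run:
```python
from h import *
p=tow(-.026,.0756);go(p[0],p[1],.005,-7.05)
```

```text
55.35 [0.4921 0.11   0.0047] x [-0.992  0.124  0.001] y [ 0.124  0.992 -0.   ] gap 0.0525 F [ 0.  -0.  -2.4] 66.55070543289185
shift [-0.0286  0.0003 -0.0004] yaw -7.1 turn -0.0004 rack [-0.0475  0.0754]
```

Emit:
servo_tool(
  commands=[
    [0,-0.011,0.0003,0,0],
    [0,-0.011,0,0,0],
    [0,-0.007,0,0,0],
    [0,0,0,0,0],
    [0,0,0,0,0],
  ],
)

```text
clock: 55.85
tool_pos: [0.5139, 0.1075, 0.0047]
tcp_rot: [-0.0, 0.062, 0.998, -0.0]
wrist_force: [-1.0, -0.3, -2.5]
finger_gap: 0.0521
grasp_force: 66.6
```

Emit:
servo_tool(
  commands=[
    [0.72,0,0,0,0],
    [0.72,0,0,0,0],
    [0.72,0,0,0,0],
    [0.72,0.035,0,-0.002,0],
    [0.72,0.035,0,-0.002,0],
  ],
)

```text
clock: 56.35
tool_pos: [0.4619, 0.114, 0.008]
tcp_rot: [0.0, 0.062, 0.998, 0.0]
wrist_force: [-0.4, -0.2, 0.4]
finger_gap: 0.0616
grasp_force: 0.0
```

Emit:
servo_tool(
  commands=[
    [0,0,0,0,0],
    [0,0,0,0,0],
    [0,0,0,0,0],
    [0,0,0,0,0],
    [0,0,0,0,0],
  ],
)

```text
clock: 56.85
tool_pos: [0.4626, 0.1139, 0.0078]
tcp_rot: [0.0, 0.062, 0.998, 0.0]
wrist_force: [-0.4, 0.1, 0.2]
finger_gap: 0.0002
grasp_force: 0.0
```

Emit:
servo_tool(
  commands=[
    [0,-0.012,0,0,0],
    [0,-0.012,0,0,0],
    [0,-0.012,0,0,0],
    [0,-0.01,0,0,0],
    [0,-0.01,0,0,0],
  ],
)

```text
clock: 57.35
tool_pos: [0.5033, 0.1088, 0.0076]
tcp_rot: [-0.001, 0.062, 0.998, 0.0]
wrist_force: [-3.3, 0.7, 2.8]
finger_gap: 0.0002
grasp_force: 1.7
```

Emit:
servo_tool(
  commands=[
    [0,-0.006,0,0,0],
    [0,-0.005,0,0,0],
    [0,-0.005,0,0,0],
    [0,-0.003,0,0,0],
    [0,-0.002,0,0,0],
  ],
)

```text
clock: 57.85
tool_pos: [0.5168, 0.1072, 0.0075]
tcp_rot: [-0.003, 0.062, 0.998, 0.0]
wrist_force: [-9.2, 1.0, 7.1]
finger_gap: -0.0004
grasp_force: 4.5
```

Emit:
servo_tool(
  commands=[
    [0,-0.002,0,0,0],
    [0,-0.002,0,0,0],
    [0,-0.002,0,0,0],
    [0,-0.001,0,0,0],
    [0,0,0,0,0],
  ],
)

```text
clock: 58.35
tool_pos: [0.5168, 0.1071, 0.0069]
tcp_rot: [-0.008, 0.061, 0.998, 0.0]
wrist_force: [-17.4, 2.3, 12.5]
finger_gap: -0.0004
grasp_force: 8.3
```

Run:
```python
from h import *
p=tow(-.0227,.0756);go(p[0],p[1],.008,-7.05)
```

```text
58.35 [0.5168 0.1071 0.0069] x [-0.992  0.122  0.016] y [ 0.122  0.993 -0.   ] gap -0.0004 F [-17.4   2.3  12.5] 8.303347080945969
shift [ 0.0001 -0.     -0.0015] yaw -7.01 turn 0.0003 rack [-0.0227  0.0756]
```

Emit:
servo_tool(
  commands=[
    [0,0.035,0,0,0],
    [0,0.01,0,-0.05,0],
    [0,0.01,0,-0.06,0],
    [0,0.01,-0.03,-0.06,0],
    [0,0,-0.04,-0.06,0],
  ],
)

```text
clock: 58.85
tool_pos: [0.4704, 0.0633, 0.1781]
tcp_rot: [0.001, 0.06, 0.998, 0.0]
wrist_force: [0.1, 0.5, 0.3]
finger_gap: 0.0004
grasp_force: 0.0
```

Emit:
servo_tool(
  commands=[
    [0,0,-0.04,-0.06,0],
    [0,0,0,0,0],
    [0,0,0,0,0],
    [0,0,0,0,0],
    [0,0,0,0,0],
  ],
)

```text
clock: 59.35
tool_pos: [0.466, 0.0361, 0.2164]
tcp_rot: [-0.001, 0.061, 0.998, -0.001]
wrist_force: [-0.3, -1.0, 0.1]
finger_gap: 0.0001
grasp_force: 0.0
```

Run:
```python
from h import *
s,M=st();print(tor(s["tool_pos"]))
c=cam("wrist");t=cam("top")
a=cv2.resize(c["image"][150:340,130:390],None,fx=2,fy=2);b=cv2.resize(t["image"][165:275,95:195],None,fx=2.6,fy=380/110)
cv2.imwrite("pics/chk.png",np.hstack([a,b])[:,:,::-1])
for y in(.0756,.0222,-.0312,-.0846): print("home rear expect px",proj(c,np.r_[tow(-.012,y),.022])[0].round(1))
# lever ball, dark blob
print("ball expect open",proj(c,np.r_[tow(.1,-.0288),.1147])[0].round(1))
```

```text
59.35 [0.466  0.0361 0.2164] x [-0.993  0.122  0.002] y [ 0.122  0.993 -0.001] gap 0.0001 F [-0.3 -1.   0.1] 0.0
[-0.06439452 -0.00110831]
home rear expect px [318.5 204.2]
home rear expect px [277.5 204.1]
home rear expect px [236.5 204. ]
home rear expect px [195.5 203.9]
ball expect open [234.4 328.5]
```

View pics/chk.png

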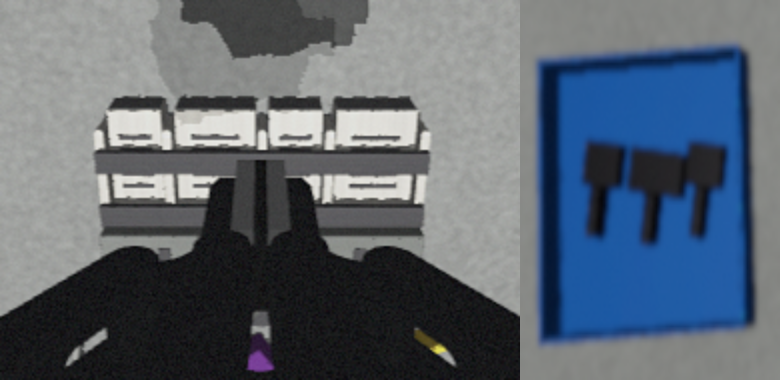

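All four modules' rear edges sit at row ~204.5, as expected for home, and all three plugs are in the bin. Now the lever.

Emit:
servo_tool(
  commands=[
    [0,-0.044,-0.0225,0,0],
    [0,-0.044,-0.0225,0,0],
    [0,-0.044,-0.0225,0,0],
    [0,-0.044,-0.0225,0,0],
    [0,-0.043,-0.022,0,0],
  ],
)

```text
clock: 59.95
tool_pos: [0.6203, -0.0687, 0.2162]
tcp_rot: [-0.001, 0.061, 0.998, -0.0]
wrist_force: [1.1, 0.5, 0.5]
finger_gap: 0.0003
grasp_force: 0.0
```

Emit:
servo_tool(
  commands=[
    [0,0,0,0,0],
    [0,0,0,0,0],
    [0,0,0,0,0],
    [0,0,0,0,0],
    [0,0,0,0,0],
  ],
)

```text
clock: 60.45
tool_pos: [0.6187, -0.0673, 0.2179]
tcp_rot: [-0.0, 0.061, 0.998, 0.0]
wrist_force: [0.7, -0.0, -0.5]
finger_gap: 0.0002
grasp_force: 0.0
```

Run:
```python
from h import *
p=tow(.1,-.085);go(p[0],p[1],.102,-7.05)
```

```text
60.45 [ 0.6187 -0.0673  0.2179] x [-0.993  0.122  0.   ] y [0.122 0.993 0.001] gap 0.0002 F [ 0.7 -0.  -0.5] 0.0
shift [-2.000e-04 -1.000e-04  1.545e-01] yaw -7.02 turn 0.0003 rack [ 0.0999 -0.085 ]
```

Emit:
servo_tool(
  commands=[
    [0,0,0,0.05,0],
    [0,0,0,0.05,0],
    [0,0,0,0.054,0],
    [0,0,0,0,0],
    [0,0,0.01,0,0],
  ],
)

```text
clock: 60.95
tool_pos: [0.62, -0.0619, 0.103]
tcp_rot: [0.0, 0.063, 0.998, -0.0]
wrist_force: [-0.5, 0.1, 0.4]
finger_gap: -0.0005
grasp_force: 0.0
```

Emit:
servo_tool(
  commands=[
    [0,0,0.016,0,0],
    [0,0,0.016,0,0],
    [0,0,0.016,0,0],
    [0,0,0.016,0,0],
    [0,0,0.014,0,0],
  ],
)

```text
clock: 61.45
tool_pos: [0.6278, -0.0014, 0.1028]
tcp_rot: [0.0, 0.061, 0.998, 0.0]
wrist_force: [0.4, -0.9, 0.9]
finger_gap: -0.0007
grasp_force: 0.7
```

Emit:
servo_tool(
  commands=[
    [0,0,0.01,0,0],
    [0,0,0.008,0,0],
    [0,0,0.006,0,0],
    [0,0,0,0,0],
    [0,0,0,0,0],
  ],
)

```text
clock: 61.95
tool_pos: [0.6293, 0.0152, 0.102]
tcp_rot: [-0.0, 0.062, 0.998, 0.0]
wrist_force: [-0.0, -0.7, -0.0]
finger_gap: 0.0001
grasp_force: 0.0
```

Run:
```python
from h import *
p=tow(.1,.0);go(p[0],p[1],.102,-7.05)
```

```text
61.95 [0.6293 0.0152 0.102 ] x [-0.992  0.124  0.001] y [0.124 0.992 0.   ] gap 0.0001 F [-0.  -0.7 -0. ] 0.0
shift [0.0004 0.0025 0.0001] yaw -7.1 turn -0.0005 rack [ 0.1003 -0.0018]
```

Emit:
servo_tool(
  commands=[
    [0,0,0.004,0,0],
    [0,0,0.004,0,0],
    [0,0,0.003,0,0],
    [0,0,0,0,0],
    [0,0,0,0,0],
  ],
)

```text
clock: 62.45
tool_pos: [0.63, 0.0192, 0.1022]
tcp_rot: [-0.0, 0.063, 0.998, -0.002]
wrist_force: [-0.6, -8.2, -0.7]
finger_gap: 0.0
grasp_force: 3.4
```

Run:
```python
from h import *
p=tow(.1,.0);go(p[0],p[1],.102,-7.05)
a=cam("side");cv2.imwrite("pics/side2.png",cv2.resize(a["image"][150:270,180:320],None,fx=4,fy=4)[:,:,::-1])
print((proj(a,[np.r_[tow(.1,.0288),.1147],np.r_[tow(.1,0),.062]])-[180,150])*4)
```

```text
62.45 [0.63   0.0192 0.1022] x [-0.992  0.126  0.   ] y [ 0.126  0.992 -0.005] gap 0.0 F [-0.6 -8.2 -0.7] 3.4077273309230804
shift [ 0.0006 -0.003   0.0003] yaw -7.25 turn -0.0017 rack [0.1004 0.0023]
[[212.79139008 164.65603268]
 [230.8746775  191.05097987]]
```

View pics/side2.png

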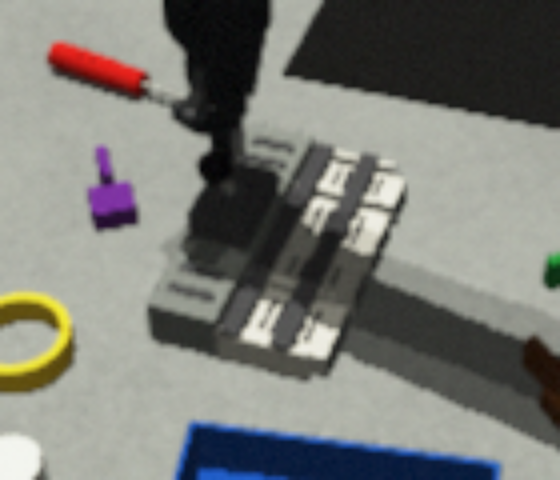

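The ball is at (213,165), exactly the expected locked position, and the end stop is felt at 8 N. I'll nudge it once more, then retreat.

Emit:
servo_tool(
  commands=[
    [0,0,0.003,0,0],
    [0,0,0.003,0,0],
    [0,0,0,0,0],
    [0,0,-0.03,0,0],
    [0,0,-0.04,0,0],
  ],
)

```text
clock: 63.0
tool_pos: [0.6249, -0.0229, 0.102]
tcp_rot: [-0.0, 0.06, 0.998, 0.001]
wrist_force: [-0.6, 0.4, 0.5]
finger_gap: -0.0001
grasp_force: 0.0
```

Emit:
servo_tool(
  commands=[
    [0,0,0,-0.05,0],
    [0,0,0,-0.06,0],
    [0,0,-0.05,-0.06,0],
    [0,0,-0.06,0,0],
    [0,0,-0.06,0,0],
  ],
)

```text
clock: 63.5
tool_pos: [0.6105, -0.1459, 0.2251]
tcp_rot: [0.002, 0.061, 0.998, 0.0]
wrist_force: [0.5, -0.2, -0.1]
finger_gap: -0.0
grasp_force: 0.0
```

Emit:
servo_tool(
  commands=[
    [0,0,-0.06,0,0],
    [0,0,0,0,0],
    [0,0,0,0,0],
    [0,0,0,0,0],
    [0,0,0,0,0],
  ],
)

```text
clock: 64.0
tool_pos: [0.6047, -0.1879, 0.2228]
tcp_rot: [-0.0, 0.06, 0.998, 0.001]
wrist_force: [0.1, 0.4, -0.1]
finger_gap: -0.0002
grasp_force: 0.0
```

Run:
```python
from h import *
st()
a=cam("side");b=cam("top")
for c,n in((a,"side"),(b,"top")):
    print(n,"locked/open px",proj(c,[np.r_[tow(.1,.0288),.1147],np.r_[tow(.1,-.0288),.1147]]).round(1).tolist())
x=cv2.resize(a["image"][150:270,180:320],(400,380));y=cv2.resize(b["image"][145:230,205:310],(400,380))
cv2.imwrite("pics/end.png",np.hstack([x,y])[:,:,::-1])
```

```text
64.0 [ 0.6047 -0.1879  0.2228] x [-0.993  0.12   0.   ] y [0.12  0.993 0.001] gap -0.0002 F [ 0.1  0.4 -0.1] 0.0
side locked/open px [[233.2, 191.2], [240.3, 179.2]]
top locked/open px [[247.3, 160.2], [271.1, 162.7]]
```

View pics/end.png

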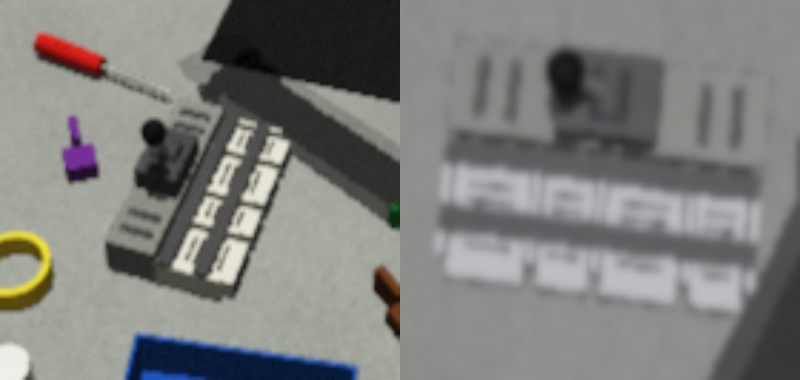

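The ball is in the locked position in both views (side 233.9,192 against the predicted 233.2,191.2), and the modules are flush. Handing in.

```bash
python3 -c "
from workcell import ctrl
print(ctrl.hand_in())"
```

```text
the job is handed in; nothing more can be done
None
```

The job is handed in at about 64 s on the robot's clock: three plugs in the bin, four modules home in bays of their width, then the lever thrown fully to +y; the judge's verdict was not shown.

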